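Fit the star wheel to a bottle indexer

ROBOT

A 6-joint arm with a two-finger parallel gripper is mounted at the origin on the work surface. World frame = base frame: x ahead of the robot, y to its left, z up, the work surface at z = 0. Lengths are in m, angles in degrees, forces in N, time in s.
With the tool pointing down it reaches from about 0.3 to 0.75 m from the base axis. Payload 8.5 kg.
Tool frame: the origin (TCP) lies at the very end of the fingers, on their centre line; the grasp point (between the pads) lies 19 mm behind it; z points along the fingers, y is the direction in which the jaws open and shut (so a half turn about z gives the same grasp; the last joint's range is limited). The gripper opens to 85 mm and grips with 20 to 120 N. Pads are 22 mm wide; open, the fingers measure 114 mm over their backs; the gripper's body (76 mm by 85 mm) begins 54 mm behind the grasp point. The pads swing forward as they close: fully open they stand 13 mm farther back than shut.
Start: joints at [51.778, 21.807, 74.336, -0, 83.858, -12.336], TCP at [0.24, 0.495, 0.231] pointing down, gripper open.
Joint ranges: [-178.18, 178.18], [-50.72, 133.34], [12.68, 142.11], [-81.47, 261.47], [9.98, 163.14], [-165.26, 165.26]. Speed limits (degrees/s): [136.94, 136.94, 180, 180, 180, 180].

INTERFACE

Orientations are given as a 3x3 rotation matrix whose columns are the frame's x, y, z axes.
In Python, from rig import observe, get_image, calibration, close_job gives the robot as it stands.
- The arm moves only by the tool servo_tool, never from a script. Its argument "commands" is a list of rows, each an object with "delta_rot": the turn, a rotation vector about the world's x, y, z in units of 6 degrees (1.0 is 6 degrees), a list of three; "travel": the shift along the world's x, y, z in units of 30 mm (1.0 is 30 mm), a list of three; "fingers": the closure in counts, from 0 (fully open) to 255 (shut). A call has 1 to 8 rows; each row shifts and turns the pose as measured when the row begins; what a row does not reach is not made up. A row lasts 1/10 s, in which the tool goes at most 50 mm and 8.59 degrees, less where a joint would pass 70% of its speed; a pose out of reach is approached as far as the arm can. A call is refused whole if a number of a shift passes 1 or a number of a turn 1, either way. A call with a gripper value outside its range is refused whole. The fingers move at their own pace and stop on an object; "squeeze" is the grip in N (left out, the last holds). Time passes only in rows, so rows that do not move let the fingers close. It gives the time, the measured TCP pose, the force and the opening at its end, in the units of the state.
- observe(): the state, without advancing time (a new reading comes with each control period).
- get_image(name): name is "scene" or "top"; returns the picture (420x560x3 uint8, red, green, blue); there is no depth.
- calibration(name): a dict with "camera_matrix" (3x3 intrinsics, pixels), "position" and "rotation" of the camera in the world. Camera axes: x right, y down, z forward; pixel columns grow to the right and rows downward; lengths in m; the calibration is good to about 2 mm. A picture is of the moment at which its call begins. calibration takes no time and is no camera call.
- close_job(): hands the job in, once; it reports no verdict.
The state is a dict: "time_s": time; "q": joint angles; "qvel": joint speeds; "joint_efforts": joint torques, N m; "position": TCP position; "tool_rot": TCP orientation; "ft_force": force on the tool from outside, world axes, zero at the start; "wrist_torque": the same for the moment, N m; "grip_width": finger opening in m.
Only numpy, scipy, OpenCV 4.12 (cv2) and the standard library are available. Lean on these libraries where they do the work, as an engineer would, in place of code of your own. Each camera call takes 0.05 s, during which the arm holds its last target.

TASK

Fit the white four-armed star wheel to the bottle indexer: lower it gently over the upright shaft, and where it rests on the drive pin turn it lightly until the pin finds one of its four holes and the wheel goes fully home, level on the drive disc. Let go of it, then set the steel cap over the end of the shaft so that it sits down squarely on the wheel's hub. Never push harder than about three kilos' weight, let nothing drop onto the shaft or pin, and leave the bowl, the spanner and the spare ring where they are.

Things in the scene. Friction and masses are not known exactly. Their poses are not given: they have to be found in the camera images.
- wheel_mid (a point): Centre of the loose star wheel, on its axis (z, up), 25 mm above its underside. White plastic, 0.2 to 0.45 kg, 50 mm tall: a plate 10 mm thick (96 mm square, with an arm 30 mm wide from each corner to 99 mm from the axis) under a square hub 44 x 44 mm, 40 mm tall, to grip it by; the hub's faces look along x and y. Starts flat on the board, hub up.
- wheel_under (a point): Centre of the wheel's underside, same axes. A bore of 20.5 mm runs right through plate and hub on the axis. Four equal through holes of 11 mm lie 34 mm from the axis, on its +x, +y, -x and -y, so the wheel is the same at every quarter turn.
- disc_face (a point): Point on the shaft axis (z, up) at the height of the 3 low domed studs (2 mm) on the indexer's drive disc that the wheel seats on, 68 mm above the bench; x, y follow the housing. With the wheel home its underside is here, wheel_mid 25 mm above. One drive pin, 8 mm thick, rises 14 mm above this (the last 9 mm taper to 6 mm), 34 mm off axis, at any angle: not measured, find by eye or feel.
- shaft_top (a point): Top of the indexer's upright steel shaft, 64 mm above disc_face. 18 mm in diameter, the last 5 mm taper to 10 mm. The shaft enters the wheel's bore 50 mm before the wheel meets the pin; a wheel resting on the pin's tip is 14 mm too high. With the wheel home the shaft stands 14 mm out of the hub.
- indexer: The bottle indexer, fixed to the bench: white housing 220 x 220 mm, 60 mm tall, origin under its centre, front facing its own -x. A steel guide rail runs along its far (+x) edge, 86 mm above the bench at most, about 100 mm from the shaft. Its drive disc is held by a brake and does not turn freely.
- cap_mid (a point): Centre of the loose steel cap, half-way up. A round knob 40 mm in diameter, 40 mm tall, 0.08 to 0.17 kg, closed on top, with a blind bore of 21 mm, 22 mm deep, from below. It starts standing on the board, open end down. Sitting on the hub of the home wheel, its centre is 45 mm above wheel_mid and 70 mm above disc_face.
- board: Grey plastic board, fixed, 220 (x) x 300 (y) mm, 12 mm thick, origin under its centre, that the wheel, the cap and a spare ring lie on.
- bowl: Bystander: steel bowl 68 mm across, 45 mm tall, origin under its centre.
- spanner: Bystander: spanner 150 mm long lying along its x, origin under its middle.
- spare_ring: Bystander: flat steel ring 40 mm across, 24 mm hole, 12 mm thick, on the board, origin under its centre. Not the cap.
Mind the look-alikes: they are no part of the job. What is shaped like the part that bears cap_mid but brown or turquoise is not meant.

How it is judged (in metres and radians):
On the way:
1. the wheel is fully home over shaft and pin and let go, with the cap not yet on it (z of wheel_mid in the frame of disc_face between 0.02 and 0.028 m and horizontal distance between wheel_mid and disc_face below 0.004 m and angle between wheel_mid's own z axis and vertical below 0.04 rad and contact force between the fingers and wheel below 0.1 N and horizontal distance between cap_mid and disc_face above 0.05 m), for 0.2 s.
At the end, for the whole second after the job is handed in: The wheel sits home on the drive disc's studs (within 3 mm of full depth, within 4 mm of the shaft axis, level within 0.04 rad), and the cap sits upright over the shaft on the wheel's hub (within 3 mm of its seat, 4 mm of the axis, 0.06 rad), both let go and at rest (z of wheel_mid in the frame of disc_face between 0.02 and 0.028 m and horizontal distance between each of wheel_mid, cap_mid and disc_face below 0.004 m and angle between wheel_mid's own z axis and vertical below 0.04 rad and z of cap_mid in the frame of wheel_mid between 0.041 and 0.048 m and angle between cap_mid's own z axis and vertical below 0.06 rad and linear speed of each of wheel, cap below 0.02 m/s); the robot touches nothing.
It fails at once if the wheel is pressed, struck or dropped against the indexer with more than 40 N (contact force between wheel and indexer above 40 N).
It fails at once if the cap is pressed, struck or dropped against the wheel or the shaft with more than 40 N (contact force between cap and wheel above 40 N or contact force between cap and indexer above 40 N).
It fails at once if the bowl, the spanner or the spare ring is pushed more than 30 mm from its place (distance of any of bowl, spanner, spare_ring from where it was at the start of the episode above 0.03 m).
It also fails if it takes over 72 s, if anything falls off the work surface, if the arm or the gripper's body presses on something with over 40 N, if the wrist force passes 120 N, or if a joint passes its speed limit or range.

## Working session

There is one attempt and no reset: what is moved stays moved. The work goes in short steps, Python scripts to look and compute and a tool call to move; the robot and the scene stay as the last step left them, time stands still between calls to the robot, and variables do not carry over. Pictures are saved under pics/ and viewed, and the job is handed in when it is done.

Besides the shell and the picture viewer there is one more tool, called in YAML: its name, and indented under it one key for each argument. servo_tool: Moves the arm, as the interface text tells. Its arguments: {"type":"object","properties":{"commands":{"type":"array","items":{"type":"object","properties":{"delta_rot":{"type":"array","items":{"type":"number"}},"travel":{"type":"array","items":{"type":"number"}},"fingers":{"type":"number"}}}},"squeeze":{"type":"number"}},"required":["commands"]}

```bash
mkdir -p pics; ls; python3 - <<'E'
from rig import *
import cv2, numpy as np
np.set_printoptions(precision=4,suppress=True)
for n in("scene","top"):
    im=get_image(n); cv2.imwrite(f"pics/{n}0.png",cv2.cvtColor(im,cv2.COLOR_RGB2BGR))
    c=calibration(n); print(n,c)
print(observe())
E
```

```text
pics
scene {'camera_matrix': array([[396.4669,   0.    , 273.7205],
       [  0.    , 396.4669, 203.0007],
       [  0.    ,   0.    ,   1.    ]]), 'position': array([0.8271, 0.692 , 0.7603]), 'rotation': array([[-0.9006,  0.2822, -0.3305],
       [ 0.4342,  0.6156, -0.6576],
       [ 0.0178, -0.7358, -0.677 ]])}
top {'camera_matrix': array([[417.8217,   0.    , 279.0065],
       [  0.    , 417.8217, 208.2457],
       [  0.    ,   0.    ,   1.    ]]), 'position': array([0.2544, 0.0832, 1.1936]), 'rotation': array([[ 0.0717, -0.9707,  0.2295],
       [-0.9974, -0.0703,  0.0143],
       [ 0.0022, -0.23  , -0.9732]])}
{'time_s': 0.1, 'q': array([ 51.7789,  21.8374,  74.3787,   0.0002,  83.859 , -12.3343]), 'qvel': array([ 0.0431, -0.0247, -0.148 , -0.0587, -0.0012, -0.029 ]), 'joint_efforts': array([  0.0054, -44.9214, -23.1659,  -0.0001,   0.0036,  -0.0001]), 'position': array([0.2399, 0.4946, 0.2308]), 'tool_rot': array([[-0.8997,  0.4366, -0.0008],
       [ 0.4366,  0.8997, -0.001 ],
       [ 0.0003, -0.0013, -1.    ]]), 'ft_force': array([-0.8163, -0.352 , -0.1063]), 'wrist_torque': array([ 0.0088, -0.0089, -0.0388]), 'grip_width': 0.08531647563429899}
```

View pics/scene0.png

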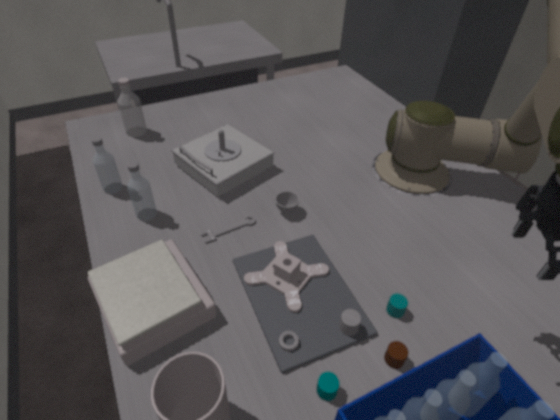

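View pics/top0.png

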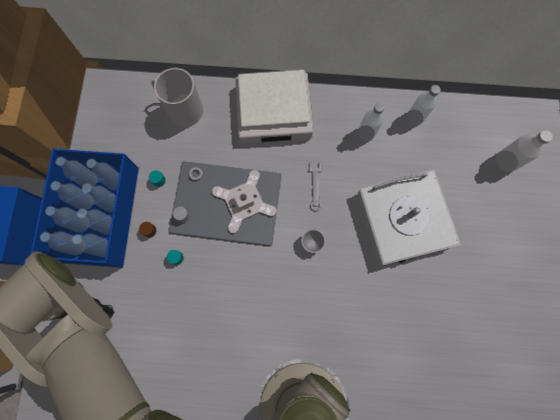

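The scene view shows the star wheel at about (289,268), the cap at (351,322), the ring at (289,341) and the indexer shaft at (222,140). In the top view they are at about (243,201), (180,215), (196,174) and (410,212). I'll enlarge these areas.

```bash
cat > h.py <<'E'
import numpy as np, cv2
from rig import *
np.set_printoptions(precision=4,suppress=True)
def ray(n,u,v):
    c=calibration(n); d=np.linalg.inv(c["camera_matrix"])@np.array([u,v,1.0]); d=c["rotation"]@d
    return c["position"],d
def onz(n,u,v,z):
    p,d=ray(n,u,v); return p+d*(z-p[2])/d[2]
def tri(us,ut):
    A=np.zeros((3,3));b=np.zeros(3)
    L=[]
    for n,(u,v) in(("scene",us),("top",ut)):
        p,d=ray(n,u,v); d=d/np.linalg.norm(d); M=np.eye(3)-np.outer(d,d);A+=M;b+=M@p;L.append((p,M))
    x=np.linalg.solve(A,b); return x,[np.linalg.norm(M@(x-p)) for p,M in L]
def proj(n,X):
    c=calibration(n); q=c["camera_matrix"]@(c["rotation"].T@(np.array(X)-c["position"])); return q[:2]/q[2]
def crop(src,x0,y0,x1,y1,k,out):
    im=cv2.imread(src)[y0:y1,x0:x1]; im=cv2.resize(im,None,fx=k,fy=k,interpolation=cv2.INTER_CUBIC); cv2.imwrite(out,im)
E
python3 - <<'E'
from h import *
a=[("scene0",240,230,340,315),("top0",205,165,285,235),("scene0",170,120,280,200),("top0",355,165,465,270)]
ims=[]
for s,x0,y0,x1,y1 in a:
    im=cv2.imread(f"pics/{s}.png")[y0:y1,x0:x1]
    im=cv2.convertScaleAbs(im,alpha=1.3)
    ims.append(cv2.resize(im,(400,300) ,interpolation=cv2.INTER_CUBIC))
cv2.imwrite("pics/c0.png",np.vstack([np.hstack(ims[:2]),np.hstack(ims[2:])]))
E
```

```text
(no output)
```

View pics/c0.png

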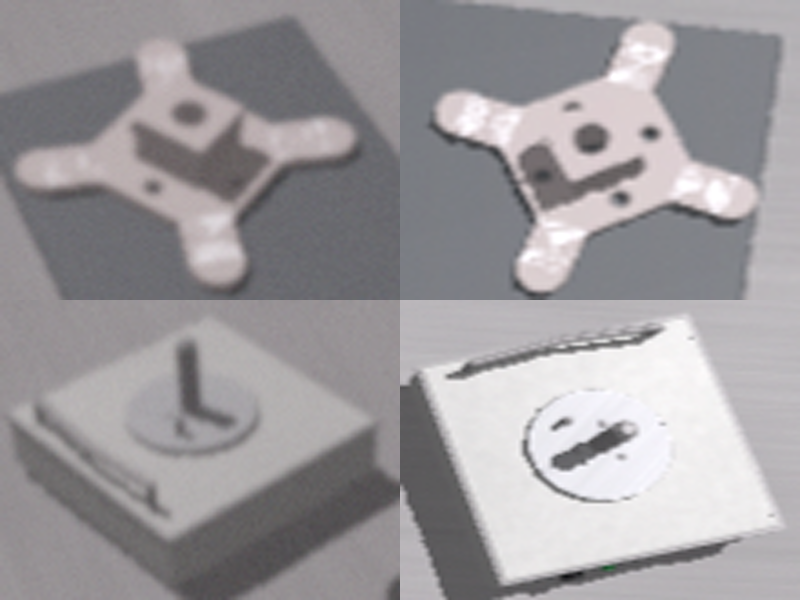

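```bash
python3 - <<'E'
from h import *
print("hub",tri((287,262),(243.4,197.2)), onz("top",243.4,197.2,.062),onz("scene",287,262,.062))
print("shaft",tri((221.7,132),(417.7,209.8)))
print("pin",tri((220.3,154.1),(399.6,207.7)))
crop("pics/top0.png",380,180,440,240,10,"pics/c1.png")
crop("pics/scene0.png",195,120,255,175,10,"pics/c2.png")
E
```

```text
hub (array([0.5449, 0.202 , 0.063 ]), [np.float64(0.0007989508295333553), np.float64(0.0007989508295334394)]) [0.5458 0.2016 0.062 ] [0.544  0.2019 0.062 ]
shaft (array([ 0.5255, -0.2621,  0.1287]), [np.float64(0.00247500094107658), np.float64(0.002475000941076739)])
pin (array([ 0.5434, -0.2311,  0.0747]), [np.float64(0.0005497373272508628), np.float64(0.0005497373272510923)])
```

View pics/c1.png

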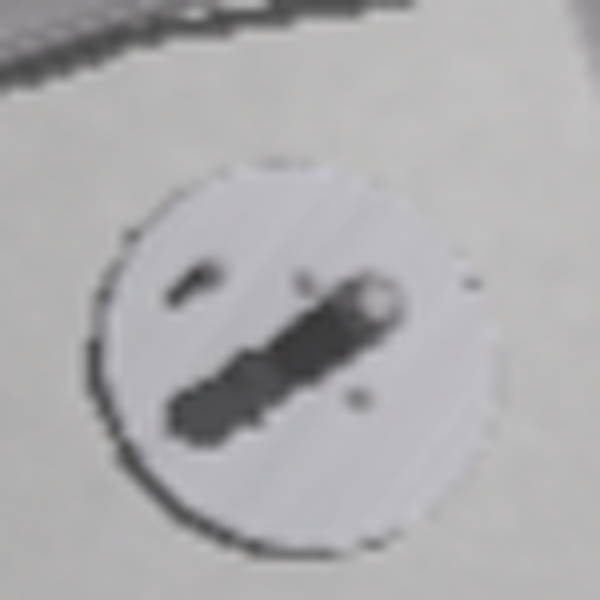

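View pics/c2.png

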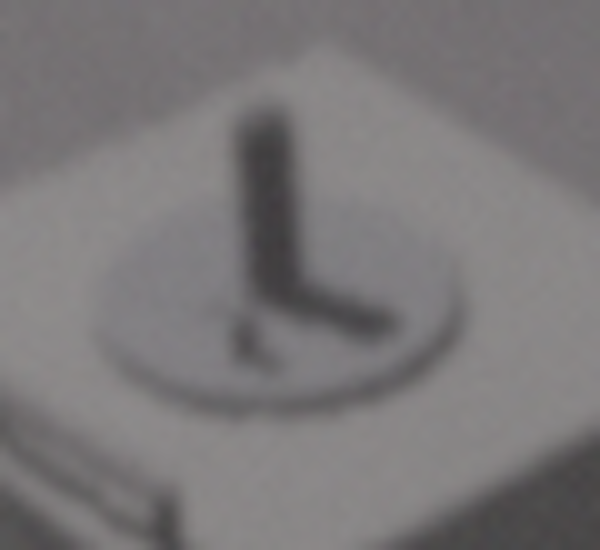

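```bash
python3 - <<'E'
from h import *
f=lambda x0,y0,u,v:(x0+(u+.5)/10-.5,y0+(v+.5)/10-.5)
T=lambda u,v:f(380,180,u,v); S=lambda u,v:f(195,120,u,v)
print("shaft top",onz("top",*T(378,300),.132),onz("scene",*S(265,108),.132),tri(S(265,112),T(378,300)))
print("disc ctr",onz("top",*T(298,355),.066),onz("scene",*S(281,295),.066))
print("pin top",onz("top",*T(213,271),.082),onz("scene",*S(243,322),.082),tri(S(243,322),T(213,271)))
for dx in (T(100,355),T(497,355),T(298,160),T(298,550)): print(onz("top",*dx,.066))
# housing corners from top image at z .06
im=cv2.imread("pics/top0.png"); g=cv2.cvtColor(im,cv2.COLOR_BGR2GRAY)
crop("pics/top0.png",350,160,470,280,5,"pics/c3.png")
crop("pics/top0.png",205,160,285,240,7,"pics/c4.png")
E
```

```text
shaft top [ 0.5274 -0.2616  0.132 ] [ 0.5242 -0.2636  0.132 ] (array([ 0.5262, -0.2606,  0.1334]), [np.float64(0.000992241468221827), np.float64(0.0009922414682218632)])
disc ctr [ 0.5271 -0.2609  0.066 ] [ 0.524 -0.264  0.066]
pin top [ 0.5452 -0.2328  0.082 ] [ 0.5458 -0.2336  0.082 ] (array([ 0.5456, -0.2331,  0.0821]), [np.float64(0.00045773960970784517), np.float64(0.00045773960970764833)])
[ 0.5232 -0.2063  0.066 ]
[ 0.5311 -0.3158  0.066 ]
[ 0.5831 -0.2609  0.066 ]
[ 0.4724 -0.2609  0.066 ]
```

View pics/c3.png

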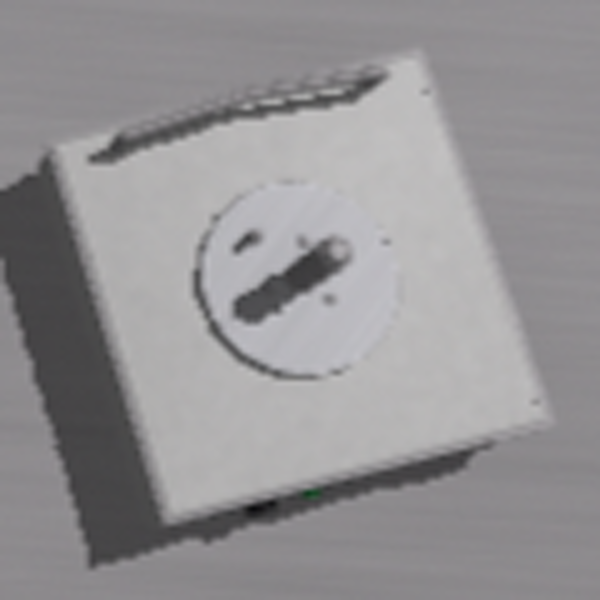

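View pics/c4.png

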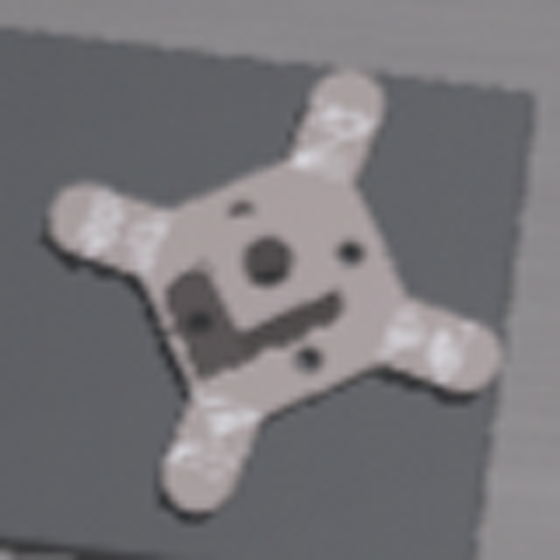

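```bash
python3 - <<'E'
from h import *
g7=lambda u,v:(205+(u+.5)/7-.5,160+(v+.5)/7-.5)
tips=[onz("top",*g7(*p),.022)[:2] for p in((347,100),(83,221),(467,357),(199,483))]
for t in tips: print(t)
d1=tips[0]-tips[3]; d2=tips[1]-tips[2]
print("ang",np.degrees(np.arctan2(d1[1],d1[0])),np.degrees(np.arctan2(d2[1],d2[0])),np.linalg.norm(d1),np.linalg.norm(d2),"ctr",np.mean(tips,0))
for p in((350,252),(309,358),(201,319)): print("hole",onz("top",*g7(*p),.022))
print("bore",onz("top",*g7(267,262),.062),"scene",onz("scene",286.6,261.6,.062))
# white mask min area rect / centroid
for n in("top","scene"):
    im=cv2.imread(f"pics/{n}0.png"); h=cv2.cvtColor(im,cv2.COLOR_BGR2HSV)
    print(n,[im[int(v),int(u)] for u,v in ((180,215),)] )
crop("pics/scene0.png",325,300,380,345,10,"pics/c5.png")
crop("pics/top0.png",160,195,200,235,14,"pics/c6.png")
crop("pics/scene0.png",240,230,340,315,7,"pics/c7.png")
E
```

```text
[0.629  0.1808]
[0.5686 0.2857]
[0.5223 0.1222]
[0.462  0.2269]
ang -15.429615801479352 74.19152091010162 0.17331599377060528 0.16996418537399027 ctr [0.5455 0.2039]
hole [0.5633 0.1739 0.022 ]
hole [0.5172 0.1869 0.022 ]
hole [0.5304 0.2328 0.022 ]
bore [0.5463 0.2036 0.062 ] scene [0.5443 0.2005 0.062 ]
top [array([133, 131, 133], dtype=uint8)]
scene [array([115, 112, 117], dtype=uint8)]
```

View pics/c5.png

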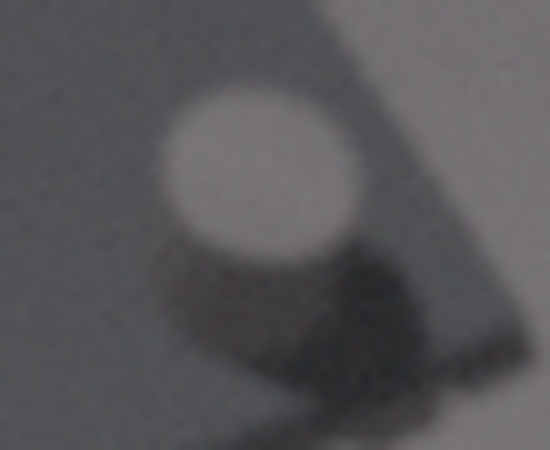

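View pics/c6.png

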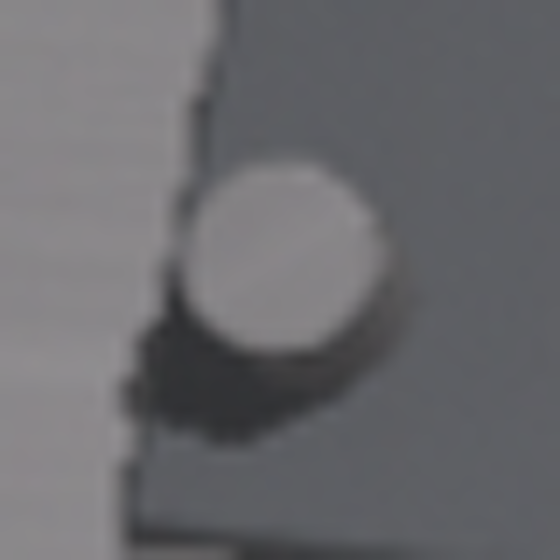

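View pics/c7.png

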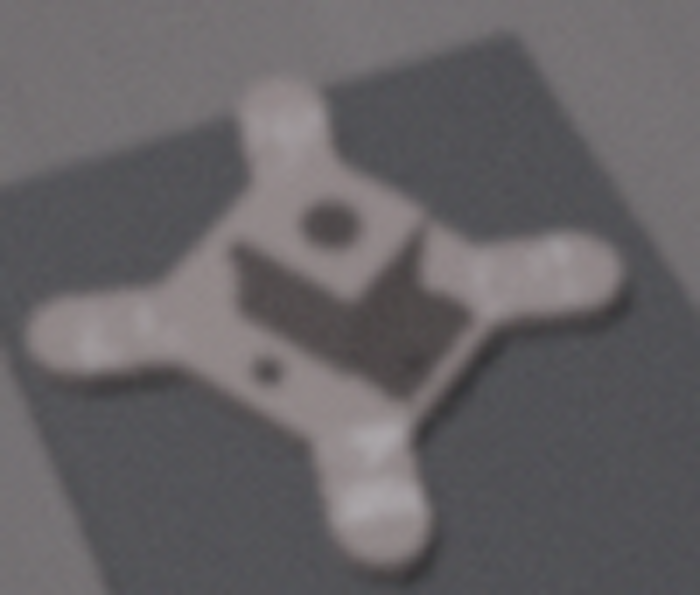

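The wheel's holes lie on axes at about 29.5° (mod 90) and the pin is at about 55° from the shaft. The pin-to-shaft distance comes out at 34.6 mm against the given 34 mm. The cap top is clear in both views.

```bash
python3 - <<'E'
from h import *
ct=(160+285.5/14-.5,195+257/14-.5); cs=(325+26.05-.5,300+17.4-.5)
print("cap",onz("top",*ct,.052),onz("scene",*cs,.052),tri(cs,ct))
t5=lambda u,v:(350+(u+.5)/5-.5,160+(v+.5)/5-.5)
C=[onz("top",*t5(*p),.060)[:2] for p in((55,150),(420,52),(552,418),(165,522))]
print(C,"ctr",np.mean(C,0)); d=C[1]-C[0]; e=C[0]-C[3]
print(np.linalg.norm(d),np.linalg.norm(e),np.degrees(np.arctan2(e[1],e[0])),np.degrees(np.arctan2(d[0],-d[1])))
s=np.array([.5272,-.2613])
for p in((245,108),(130,148),(350,85)):
  r=onz("top",*t5(*p),.08)[:2]-s; print(r,np.linalg.norm(r), r@[np.cos(.255),np.sin(.255)])
# shaft, wheel same camera
g7=lambda u,v:(240+(u+.5)/7-.5,230+(v+.5)/7-.5)
tp=[onz("scene",*g7(*p),.022)[:2] for p in((284,112),(68,338),(582,270),(384,530))]
print(tp,np.mean(tp,0)); 
for a,b in((0,3),(2,1)):
  v=tp[a]-tp[b]; print(np.degrees(np.arctan2(v[1],v[0])),np.linalg.norm(v))
print(onz("scene",*g7(330,224),.062))
E
```

```text
cap [0.4904 0.3758 0.052 ] [0.4878 0.3745 0.052 ] (array([0.4895, 0.3754, 0.0549]), [np.float64(0.00048763787361767437), np.float64(0.00048763787361763203)])
[array([ 0.5923, -0.1256]), array([ 0.6654, -0.3318]), array([ 0.4595, -0.4011]), array([ 0.3875, -0.1906])] ctr [ 0.5262 -0.2623]
0.21877936031241169 0.21483656114239347 17.6056137378536 19.53474956942967
[0.0911 0.0345] 0.09739417218551684 0.09683322174669741
[0.0633 0.098 ] 0.1166327648165207 0.08594707674582731
[ 0.1087 -0.0239] 0.11133161700202134 0.09919761037650453
[array([0.5196, 0.1209]), array([0.6268, 0.1785]), array([0.4602, 0.2254]), array([0.5673, 0.286 ])] [0.5435 0.2027]
-106.11761821082868 0.17182536352061037
164.28860568916662 0.17303945720354985
[0.544  0.2005 0.062 ]
```

servo_tool:
  commands:
    - {"travel": [0.85, -0.81, -0.1], "delta_rot": [0, 0, -0.7], "fingers": 0}
    - {"travel": [0.85, -0.81, -0.1], "delta_rot": [0, 0, -0.7], "fingers": 0}
    - {"travel": [0.85, -0.81, -0.1], "delta_rot": [0, 0, -0.7], "fingers": 0}
    - {"travel": [0.85, -0.81, -0.1], "delta_rot": [0, 0, -0.7], "fingers": 0}
    - {"travel": [0.85, -0.81, -0.1], "delta_rot": [0, 0, -0.7], "fingers": 0}
    - {"travel": [0.85, -0.81, -0.1], "delta_rot": [0, 0, -0.7], "fingers": 0}
    - {"travel": [0.85, -0.81, -0.1], "delta_rot": [0, 0, -0.7], "fingers": 0}
    - {"travel": [0.85, -0.81, -0.1], "delta_rot": [0, 0, -0.7], "fingers": 0}
  squeeze: 40

```text
time_s: 0.9
position: [0.4465, 0.2942, 0.2037]
tool_rot: [[-0.495, 0.869, -0.006], [0.869, 0.495, -0.001], [0.002, -0.006, -1.0]]
ft_force: [0.6, 0.5, -0.3]
grip_width: 0.0858
```

servo_tool:
  commands:
    - {"travel": [0.8, -0.75, -0.4], "fingers": 0}
    - {"travel": [0.8, -0.75, -0.4], "fingers": 0}
    - {"travel": [0.8, -0.75, -0.4], "fingers": 0}
    - {"travel": [0.5, -0.5, -0.4], "fingers": 0}
    - {"travel": [0, 0, 0], "fingers": 0}
    - {"travel": [0, 0, 0], "fingers": 0}

```text
validation failed for argument at $.co...
```

```bash
python3 - <<'E'
from h import *
o=observe(); print(o["position"],o["tool_rot"],o["ft_force"])
R=o["tool_rot"]; print(np.degrees(np.arctan2(R[1,1],R[0,1])), (np.array([.545,.2022])-o["position"][:2])/.03)
for n in("scene","top"):
    im=get_image(n); cv2.imwrite(f"pics/{n}1.png",cv2.cvtColor(im,cv2.COLOR_RGB2BGR))
a=cv2.imread("pics/scene1.png")[150:350,190:390];b=cv2.imread("pics/top1.png")[120:280,160:320]
cv2.imwrite("pics/d1.png",np.hstack([cv2.resize(a,(400,400)),cv2.resize(b,(400,400))]))
E
```

```text
[0.4465 0.2942 0.2037] [[-0.4949  0.8689 -0.0059]
 [ 0.869   0.4949 -0.001 ]
 [ 0.0021 -0.0056 -1.    ]] [ 0.5937  0.4877 -0.264 ]
29.66178724847855 [ 3.2822 -3.066 ]
```

View pics/d1.png

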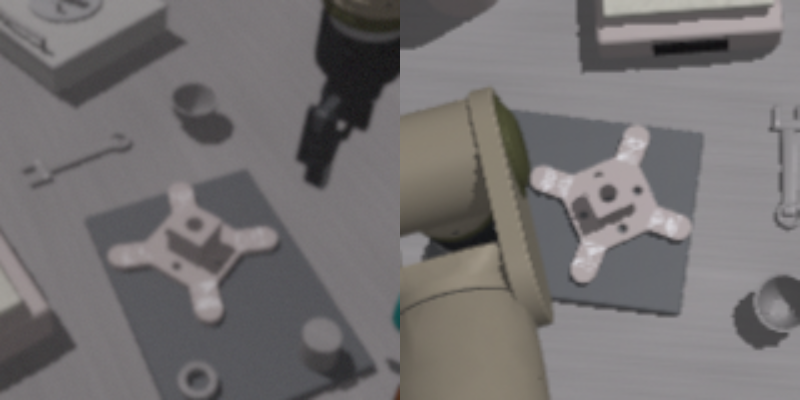

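The move was rejected because delta_rot is required in each row. The picture shows the arm still about 130 mm short of the wheel, so I'll resend it.

servo_tool:
  commands:
    - {"travel": [0.8, -0.75, -0.4], "delta_rot": [0, 0, 0], "fingers": 0}
    - {"travel": [0.8, -0.75, -0.4], "delta_rot": [0, 0, 0], "fingers": 0}
    - {"travel": [0.8, -0.75, -0.4], "delta_rot": [0, 0, 0], "fingers": 0}
    - {"travel": [0.7, -0.65, -0.4], "delta_rot": [0, 0, 0], "fingers": 0}
    - {"travel": [0, 0, 0], "delta_rot": [0, 0, 0], "fingers": 0}
    - {"travel": [0, 0, 0], "delta_rot": [0, 0, 0], "fingers": 0}

```text
time_s: 1.6
position: [0.5416, 0.2049, 0.1525]
tool_rot: [[-0.497, 0.867, -0.009], [0.867, 0.497, -0.001], [0.004, -0.008, -1.0]]
ft_force: [-0.9, 0.1, -0.3]
grip_width: 0.0855
```

```bash
cat > st.py <<'E'
from h import *
import sys
o=observe(); R=o["tool_rot"]; print(o["position"],"yaw",np.degrees(np.arctan2(R[1,1],R[0,1])),"zax",R[:,2],"F",o["ft_force"],"T",o["wrist_torque"],"w",o["grip_width"])
if len(sys.argv)>2: print("units",(np.array([float(a) for a in sys.argv[1:4]])-o["position"])/.03)
E
python3 st.py .545 .2022 .026
```

```text
[0.5416 0.2049 0.1525] yaw 29.832075184069303 zax [-0.0094 -0.0006 -1.    ] F [-0.9388  0.0519 -0.3135] T [0.0084 0.041  0.0253] w 0.08546868715133078
units [ 0.1133 -0.0916 -4.2159]
```

servo_tool:
  commands:
    - {"travel": [0.11, -0.09, -0.8], "delta_rot": [0, -0.09, -0.07], "fingers": 0}
    - {"travel": [0, 0, -0.8], "delta_rot": [0, 0, 0], "fingers": 0}
    - {"travel": [0, 0, -0.8], "delta_rot": [0, 0, 0], "fingers": 0}
    - {"travel": [0, 0, -0.8], "delta_rot": [0, 0, 0], "fingers": 0}
    - {"travel": [0, 0, -0.6], "delta_rot": [0, 0, 0], "fingers": 0}
    - {"travel": [0, 0, 0], "delta_rot": [0, 0, 0], "fingers": 0}
    - {"travel": [0, 0, 0], "delta_rot": [0, 0, 0], "fingers": 0}

```text
time_s: 2.3
position: [0.5403, 0.2106, 0.0398]
tool_rot: [[-0.501, 0.866, 0.006], [0.866, 0.501, 0.002], [-0.001, 0.006, -1.0]]
ft_force: [0.1, -0.6, 0.4]
grip_width: 0.0858
```

```bash
python3 st.py .545 .2022 .026
```

```text
[0.5403 0.2106 0.0398] yaw 30.044725642400415 zax [ 0.0058  0.0018 -1.    ] F [ 0.0878 -0.6327  0.4443] T [-0.0035  0.0318  0.0031] w 0.08575881421096934
units [ 0.1572 -0.279  -0.4586]
```

servo_tool:
  commands:
    - {"travel": [0.16, -0.28, -0.2], "delta_rot": [0, 0, -0.1], "fingers": 0}
    - {"travel": [0, 0, -0.2], "delta_rot": [0, 0, 0], "fingers": 0}
    - {"travel": [0, 0, 0], "delta_rot": [0, 0, 0], "fingers": 0}

```text
time_s: 2.6
position: [0.5463, 0.2025, 0.0298]
tool_rot: [[-0.492, 0.871, 0.01], [0.871, 0.492, 0.003], [-0.003, 0.01, -1.0]]
ft_force: [0.6, -0.3, -0.2]
grip_width: 0.0858
```

```bash
python3 st.py .545 .2022 .026
```

```text
[0.5463 0.2025 0.0298] yaw 29.474765140191437 zax [ 0.0105  0.0025 -0.9999] F [ 0.5695 -0.3261 -0.1849] T [ 0.0158 -0.0227  0.0225] w 0.08582918416206664
units [-0.0418 -0.0113 -0.1264]
```

servo_tool:
  commands:
    - {"travel": [-0.03, 0, -0.1], "delta_rot": [0, 0.08, 0], "fingers": 0}
    - {"travel": [0, 0, 0], "delta_rot": [0, 0, 0], "fingers": 0}
    - {"travel": [0, 0, 0], "delta_rot": [0, 0, 0], "fingers": 60}
    - {"travel": [0, 0, 0], "delta_rot": [0, 0, 0], "fingers": 90}

```text
time_s: 3.0
position: [0.5457, 0.2024, 0.0273]
tool_rot: [[-0.492, 0.871, 0.003], [0.871, 0.492, 0.003], [0.001, 0.004, -1.0]]
ft_force: [-0.5, -0.2, 0.4]
grip_width: 0.059
```

```bash
python3 st.py .545 .2022 .026
```

```text
[0.5457 0.2024 0.0273] yaw 29.444851405737822 zax [ 0.0025  0.0028 -1.    ] F [-0.4903 -0.1752  0.4433] T [-0.0068  0.0466 -0.0288] w 0.05897452755701942
units [-0.0249 -0.0071 -0.0423]
```

servo_tool:
  commands:
    - {"travel": [0, 0, 0], "delta_rot": [0, 0, 0], "fingers": 125}
    - {"travel": [0, 0, 0], "delta_rot": [0, 0, 0], "fingers": 150}
    - {"travel": [0, 0, 0], "delta_rot": [0, 0, 0], "fingers": 200}
    - {"travel": [0, 0, 0], "delta_rot": [0, 0, 0], "fingers": 255}
    - {"travel": [0, 0, 0], "delta_rot": [0, 0, 0], "fingers": 255}
  squeeze: 45

```text
time_s: 3.5
position: [0.5458, 0.2024, 0.0276]
tool_rot: [[-0.492, 0.871, 0.003], [0.871, 0.492, 0.003], [0.001, 0.004, -1.0]]
ft_force: [-0.1, 0.4, 0.8]
grip_width: 0.0434
```

```bash
python3 st.py .545 .2022 .026
```

```text
[0.5458 0.2024 0.0276] yaw 29.44907846058915 zax [ 0.0029  0.0027 -1.    ] F [-0.1481  0.4053  0.7799] T [-0.0384  0.1583  0.019 ] w 0.04340409372533251
units [-0.0268 -0.0078 -0.0534]
```

The grip width is 43.4 mm, which matches the 44 mm hub. Lifting.

servo_tool:
  commands:
    - {"travel": [0, 0, 0.3], "delta_rot": [0, 0, 0], "fingers": 255}
    - {"travel": [0, 0, 0.7], "delta_rot": [0, 0, 0], "fingers": 255}
    - {"travel": [0, 0, 1], "delta_rot": [0, 0, 0], "fingers": 255}
    - {"travel": [0, 0, 1], "delta_rot": [0, 0, 0], "fingers": 255}
    - {"travel": [0, 0, 1], "delta_rot": [0, 0, 0], "fingers": 255}
    - {"travel": [0, 0, 1], "delta_rot": [0, 0, 0], "fingers": 255}
    - {"travel": [0, 0, 0.9], "delta_rot": [0, 0, 0], "fingers": 255}
    - {"travel": [0, 0, 0], "delta_rot": [0, 0, 0], "fingers": 255}

```text
time_s: 4.3
position: [0.5426, 0.2022, 0.2129]
tool_rot: [[-0.492, 0.871, -0.002], [0.871, 0.492, 0.002], [0.003, -0.0, -1.0]]
ft_force: [0.6, -0.2, -1.6]
grip_width: 0.0435
```

```bash
python3 st.py .526 -.262 .19
```

```text
[0.5426 0.2022 0.2129] yaw 29.46487430645359 zax [-0.0017  0.0023 -1.    ] F [ 0.5637 -0.2344 -1.6248] T [-0.0012 -0.0248  0.0186] w 0.04347567346422976
units [ -0.5523 -15.4719  -0.7624]
```

servo_tool:
  commands:
    - {"travel": [0, -0.5, 0], "delta_rot": [0, 0, 0.2], "fingers": 255}
    - {"travel": [0, -0.9, 0], "delta_rot": [0, 0, 0.3], "fingers": 255}
    - {"travel": [0, -0.9, 0], "delta_rot": [0, 0, 0.3], "fingers": 255}
    - {"travel": [0, -0.9, 0], "delta_rot": [0, 0, 0.3], "fingers": 255}
    - {"travel": [0, -0.9, 0], "delta_rot": [0, 0, 0.3], "fingers": 255}
    - {"travel": [0, -0.9, 0], "delta_rot": [0, 0, 0.3], "fingers": 255}
    - {"travel": [0, -0.9, 0], "delta_rot": [0, 0, 0.3], "fingers": 255}
    - {"travel": [0, -0.9, 0], "delta_rot": [0, 0, 0.3], "fingers": 255}

```text
time_s: 5.1
position: [0.537, -0.0056, 0.2048]
tool_rot: [[-0.696, 0.717, -0.016], [0.717, 0.697, 0.003], [0.013, -0.009, -1.0]]
ft_force: [1.1, 0.3, -2.0]
grip_width: 0.0435
```

```bash
python3 st.py .526 -.262 .19
```

```text
[ 0.537  -0.0056  0.2048] yaw 44.15508224136592 zax [-0.0155  0.0029 -0.9999] F [ 1.1145  0.2881 -1.9615] T [ 0.0237 -0.0315  0.0358] w 0.043462958679066174
units [-0.3672 -8.5471 -0.4937]
```

servo_tool:
  commands:
    - {"travel": [0, -0.9, 0.1], "delta_rot": [0, -0.05, 0.25], "fingers": 255}
    - {"travel": [0, -0.9, 0], "delta_rot": [0, 0, 0.25], "fingers": 255}
    - {"travel": [0, -0.9, 0.1], "delta_rot": [0, -0.05, 0.25], "fingers": 255}
    - {"travel": [0, -0.9, 0], "delta_rot": [0, 0, 0.25], "fingers": 255}
    - {"travel": [-0.1, -0.9, 0], "delta_rot": [0, 0, 0.25], "fingers": 255}
    - {"travel": [0, -0.9, 0], "delta_rot": [0, 0, 0.25], "fingers": 255}
    - {"travel": [0, -0.9, 0], "delta_rot": [0, 0, 0.2], "fingers": 255}
    - {"travel": [-0.1, -0.7, 0], "delta_rot": [0, 0, 0.1], "fingers": 255}

```text
time_s: 5.9
position: [0.5255, -0.223, 0.2007]
tool_rot: [[-0.823, 0.568, -0.022], [0.568, 0.823, 0.008], [0.022, -0.006, -1.0]]
ft_force: [-0.4, 0.1, -1.6]
grip_width: 0.0434
```

```bash
python3 st.py .526 -.262 .19
```

```text
[ 0.5255 -0.223   0.2007] yaw 55.41941734190264 zax [-0.0216  0.0081 -0.9997] F [-0.4258  0.1498 -1.5884] T [-0.0022 -0.1127  0.0431] w 0.043360936429003454
units [ 0.0177 -1.2996 -0.3558]
```

servo_tool:
  commands:
    - {"travel": [0, -0.6, 0.1], "delta_rot": [-0.04, -0.1, 0], "fingers": 255}
    - {"travel": [0, -0.5, 0], "delta_rot": [-0.04, -0.1, 0], "fingers": 255}
    - {"travel": [0, 0, 0], "delta_rot": [0, 0, 0], "fingers": 255}
    - {"travel": [0, 0, 0], "delta_rot": [0, 0, 0], "fingers": 255}

```text
time_s: 6.3
position: [0.5242, -0.259, 0.2008]
tool_rot: [[-0.821, 0.57, -0.003], [0.57, 0.821, 0.002], [0.004, 0.0, -1.0]]
ft_force: [-0.1, -0.3, -2.8]
grip_width: 0.0435
```

```bash
python3 st.py .526 -.262 .19;  python3 - <<'E'
from h import *
for n in("scene","top"):
    im=get_image(n); cv2.imwrite(f"pics/{n}2.png",cv2.cvtColor(im,cv2.COLOR_RGB2BGR))
crop("pics/scene2.png",165,70,285,190,5,"pics/e1.png")
crop("pics/top2.png",340,150,460,270,5,"pics/e2.png")
E
```

```text
[ 0.5242 -0.259   0.2008] yaw 55.2256942831085 zax [-0.0027  0.0023 -1.    ] F [-0.15   -0.2882 -2.7927] T [ 0.014  -0.0456 -0.0117] w 0.043499496140174794
units [ 0.0602 -0.0988 -0.3611]
```

View pics/e1.png

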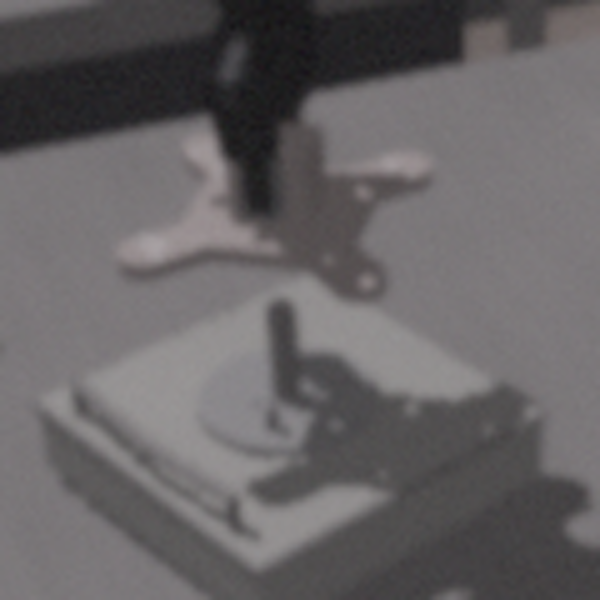

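View pics/e2.png

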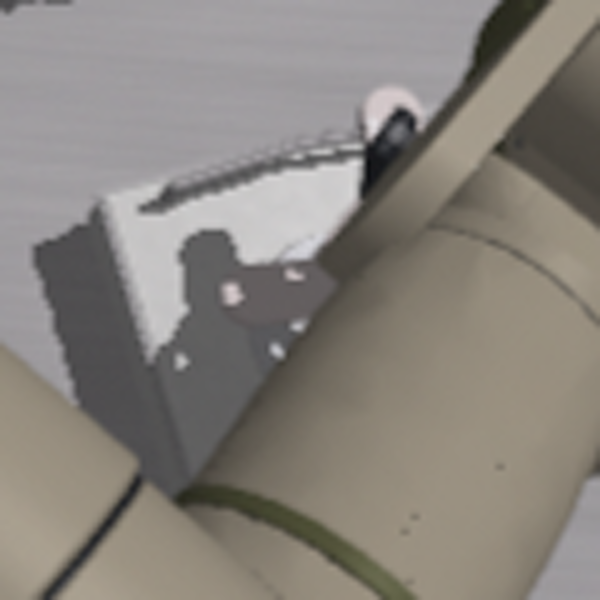

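```bash
python3 - <<'E'
from h import *
g=lambda u,v:(165+(u+.5)/5-.5,70+(v+.5)/5-.5)
P=[onz("scene",*g(*p),.1952)[:2] for p in((143,248),(410,166),(200,150),(362,281))]
for p in P: print(p)
for a,b in((0,1),(2,3)):
  v=P[a]-P[b]; print((P[a]+P[b])/2,np.linalg.norm(v),np.degrees(np.arctan2(v[1],v[0])))
E
```

```text
[ 0.6041 -0.2508]
[ 0.4366 -0.2758]
[ 0.5411 -0.3428]
[ 0.5083 -0.1713]
[ 0.5203 -0.2633] 0.16940231288514623 8.48268840121962
[ 0.5247 -0.257 ] 0.1746728673291817 -79.17131785506974
```

servo_tool:
  commands:
    - {"travel": [0.06, -0.12, -0.3], "delta_rot": [0, -0.03, 0], "fingers": 255}
    - {"travel": [0, 0, -0.3], "delta_rot": [0, 0, 0], "fingers": 255}
    - {"travel": [0, 0, -0.3], "delta_rot": [0, 0, 0], "fingers": 255}
    - {"travel": [0, 0, -0.3], "delta_rot": [0, 0, 0], "fingers": 255}
    - {"travel": [0, 0, 0], "delta_rot": [0, 0, 0], "fingers": 255}

```text
time_s: 6.9
position: [0.5264, -0.2601, 0.1612]
tool_rot: [[-0.823, 0.567, -0.0], [0.567, 0.823, 0.003], [0.002, 0.002, -1.0]]
ft_force: [0.5, -0.0, -2.2]
grip_width: 0.0438
```

```bash
python3 st.py .526 -.2625 .14
```

```text
[ 0.5264 -0.2601  0.1612] yaw 55.427802848734714 zax [-0.0004  0.0033 -1.    ] F [ 0.4548 -0.0053 -2.2396] T [ 0.0647 -0.0276  0.0337] w 0.04379108497364915
units [-0.0123 -0.0799 -0.7058]
```

servo_tool:
  commands:
    - {"travel": [-0.01, -0.08, -0.1], "delta_rot": [-0.03, 0, 0], "fingers": 255}
    - {"travel": [0, -0.02, -0.1], "delta_rot": [0, 0, 0], "fingers": 255}
    - {"travel": [0, 0, -0.1], "delta_rot": [0, 0, 0], "fingers": 255}
    - {"travel": [0, 0, -0.1], "delta_rot": [0, 0, 0], "fingers": 255}
    - {"travel": [0, 0, -0.1], "delta_rot": [0, 0, 0], "fingers": 255}

```text
time_s: 7.4
position: [0.5264, -0.2637, 0.1457]
tool_rot: [[-0.823, 0.568, 0.001], [0.568, 0.823, -0.001], [-0.001, -0.001, -1.0]]
ft_force: [-0.1, 0.3, -1.9]
grip_width: 0.0434
```

```bash
python3 st.py .526 -.2625 .14
```

```text
[ 0.5264 -0.2637  0.1457] yaw 55.42291832494081 zax [ 0.0008 -0.0012 -1.    ] F [-0.0805  0.3308 -1.9295] T [-0.0508  0.0728  0.0023] w 0.04344174731008354
units [-0.0134  0.0402 -0.1891]
```

servo_tool:
  commands:
    - {"travel": [-0.01, 0.04, -0.05], "delta_rot": [0, 0, 0], "fingers": 255}
    - {"travel": [0, 0, -0.05], "delta_rot": [0, 0, 0], "fingers": 255}
    - {"travel": [0, 0, -0.05], "delta_rot": [0, 0, 0], "fingers": 255}
    - {"travel": [0, 0, -0.05], "delta_rot": [0, 0, 0], "fingers": 255}

```text
time_s: 7.8
position: [0.5262, -0.2624, 0.1393]
tool_rot: [[-0.823, 0.567, 0.001], [0.567, 0.823, -0.001], [-0.002, -0.0, -1.0]]
ft_force: [-0.1, -0.3, -2.7]
grip_width: 0.0435
```

```bash
python3 st.py .526 -.2625 .13
```

```text
[ 0.5262 -0.2624  0.1393] yaw 55.42620690991054 zax [ 0.0014 -0.0015 -1.    ] F [-0.0755 -0.2691 -2.7138] T [-0.0161 -0.0136  0.0231] w 0.043499189246354805
units [-0.0074 -0.0037 -0.3092]
```

servo_tool:
  commands:
    - {"travel": [0, 0, -0.07], "delta_rot": [0, 0, 0], "fingers": 255}
    - {"travel": [0, 0, -0.07], "delta_rot": [0, 0, 0], "fingers": 255}
    - {"travel": [0, 0, -0.07], "delta_rot": [0, 0, 0], "fingers": 255}
    - {"travel": [0, 0, -0.07], "delta_rot": [0, 0, 0], "fingers": 255}
    - {"travel": [0, 0, -0.07], "delta_rot": [0, 0, 0], "fingers": 255}

```text
time_s: 8.3
position: [0.5262, -0.2624, 0.1279]
tool_rot: [[-0.823, 0.567, 0.001], [0.567, 0.823, -0.002], [-0.002, -0.0, -1.0]]
ft_force: [-0.0, 0.1, -1.6]
grip_width: 0.0434
```

```bash
python3 st.py .526 -.2625 .13;  python3 - <<'E'
from h import *
for n in("scene",):
    im=get_image(n); cv2.imwrite(f"pics/{n}3.png",cv2.cvtColor(im,cv2.COLOR_RGB2BGR))
crop("pics/scene3.png",165,70,285,190,5,"pics/e3.png")
E
```

```text
[ 0.5262 -0.2624  0.1279] yaw 55.427705441463104 zax [ 0.0014 -0.0015 -1.    ] F [-0.0304  0.1359 -1.5704] T [ 0.0045 -0.0251  0.0033] w 0.04335065094959045
units [-0.0076 -0.0034  0.0684]
```

View pics/e3.png

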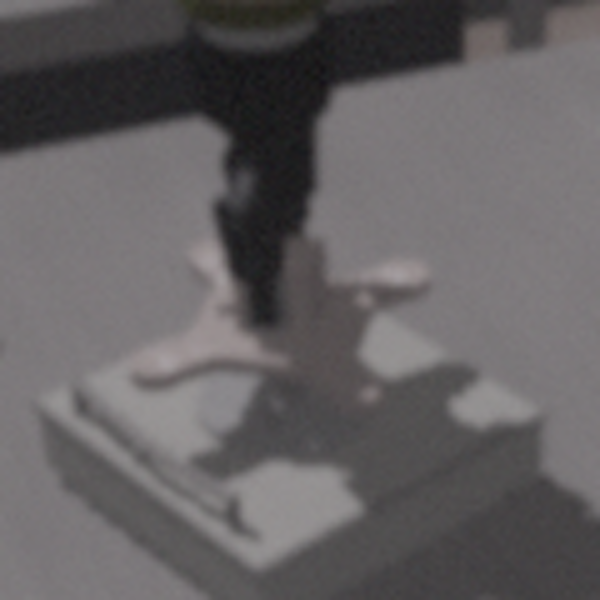

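The shaft is hidden inside the bore and no side force shows, so it has entered. I'll keep lowering.

servo_tool:
  commands:
    - {"travel": [0, 0, -0.1], "delta_rot": [0, 0, 0], "fingers": 255}
    - {"travel": [0, 0, -0.1], "delta_rot": [0, 0, 0], "fingers": 255}
    - {"travel": [0, 0, -0.1], "delta_rot": [0, 0, 0], "fingers": 255}
    - {"travel": [0, 0, -0.1], "delta_rot": [0, 0, 0], "fingers": 255}
    - {"travel": [0, 0, -0.1], "delta_rot": [0, 0, 0], "fingers": 255}
    - {"travel": [0, 0, -0.1], "delta_rot": [0, 0, 0], "fingers": 255}
    - {"travel": [0, 0, -0.05], "delta_rot": [0, 0, 0], "fingers": 255}

```text
time_s: 9.05
position: [0.5263, -0.2625, 0.1064]
tool_rot: [[-0.823, 0.568, 0.001], [0.568, 0.823, -0.001], [-0.002, -0.0, -1.0]]
ft_force: [-0.2, -0.2, -1.6]
grip_width: 0.0434
```

```bash
python3 st.py .526 -.2625 .1
```

```text
[ 0.5263 -0.2625  0.1064] yaw 55.42242336172357 zax [ 0.0014 -0.0015 -1.    ] F [-0.1762 -0.2161 -1.5865] T [-0.0314 -0.0563  0.0248] w 0.04341832589429048
units [-0.0086 -0.0012 -0.213 ]
```

Now 1 mm rows towards the pin level (TCP about 0.0976).

servo_tool:
  commands:
    - {"travel": [0, 0, -0.04], "delta_rot": [0, 0, 0], "fingers": 255}
    - {"travel": [0, 0, -0.04], "delta_rot": [0, 0, 0], "fingers": 255}
    - {"travel": [0, 0, -0.04], "delta_rot": [0, 0, 0], "fingers": 255}
    - {"travel": [0, 0, -0.04], "delta_rot": [0, 0, 0], "fingers": 255}
    - {"travel": [0, 0, -0.04], "delta_rot": [0, 0, 0], "fingers": 255}

```text
time_s: 9.55
position: [0.5263, -0.2625, 0.1]
tool_rot: [[-0.823, 0.568, 0.001], [0.568, 0.823, -0.002], [-0.002, -0.001, -1.0]]
ft_force: [0.5, 0.1, -2.3]
grip_width: 0.0434
```

servo_tool:
  commands:
    - {"travel": [0, 0, -0.04], "delta_rot": [0, 0, 0], "fingers": 255}
    - {"travel": [0, 0, -0.04], "delta_rot": [0, 0, 0], "fingers": 255}

```text
time_s: 9.75
position: [0.5263, -0.2625, 0.0974]
tool_rot: [[-0.823, 0.567, 0.002], [0.567, 0.823, -0.002], [-0.002, -0.001, -1.0]]
ft_force: [-0.2, 0.1, -2.3]
grip_width: 0.0433
```

servo_tool:
  commands:
    - {"travel": [0, 0, -0.04], "delta_rot": [0, 0, 0], "fingers": 255}

```text
time_s: 9.85
position: [0.5263, -0.2625, 0.0961]
tool_rot: [[-0.823, 0.567, 0.002], [0.567, 0.823, -0.002], [-0.002, -0.001, -1.0]]
ft_force: [-0.7, 0.1, -2.6]
grip_width: 0.0436
```

servo_tool:
  commands:
    - {"travel": [0, 0, -0.03], "delta_rot": [0, 0, 0], "fingers": 255}

```text
time_s: 9.95
position: [0.5263, -0.2625, 0.0951]
tool_rot: [[-0.823, 0.567, 0.001], [0.567, 0.823, -0.002], [-0.002, -0.001, -1.0]]
ft_force: [-0.8, -0.4, -2.4]
grip_width: 0.0436
```

servo_tool:
  commands:
    - {"travel": [0, 0, -0.03], "delta_rot": [0, 0, 0], "fingers": 255}

```text
time_s: 10.05
position: [0.5263, -0.2625, 0.0941]
tool_rot: [[-0.823, 0.567, 0.001], [0.567, 0.823, -0.002], [-0.002, -0.001, -1.0]]
ft_force: [-0.1, 0.8, -2.2]
grip_width: 0.0435
```

servo_tool:
  commands:
    - {"travel": [0, 0, -0.03], "delta_rot": [0, 0, 0], "fingers": 255}

```text
time_s: 10.15
position: [0.5263, -0.2625, 0.0932]
tool_rot: [[-0.823, 0.568, 0.001], [0.567, 0.823, -0.002], [-0.002, -0.001, -1.0]]
ft_force: [0.9, 0.3, -2.6]
grip_width: 0.0435
```

The underside is 4 mm below the pin tip with no extra force, so the pin looks to be in a hole. Continuing in small steps.

servo_tool:
  commands:
    - {"travel": [0, 0, -0.03], "delta_rot": [0, 0, 0], "fingers": 255}
    - {"travel": [0, 0, -0.03], "delta_rot": [0, 0, 0], "fingers": 255}

```text
time_s: 10.35
position: [0.5263, -0.2625, 0.0912]
tool_rot: [[-0.823, 0.567, 0.002], [0.567, 0.823, -0.002], [-0.002, -0.0, -1.0]]
ft_force: [0.4, -0.1, -2.4]
grip_width: 0.0435
```

servo_tool:
  commands:
    - {"travel": [0, 0, -0.03], "delta_rot": [0, 0, 0], "fingers": 255}
    - {"travel": [0, 0, -0.03], "delta_rot": [0, 0, 0], "fingers": 255}

```text
time_s: 10.55
position: [0.5263, -0.2625, 0.0892]
tool_rot: [[-0.823, 0.568, 0.001], [0.568, 0.823, -0.002], [-0.002, -0.0, -1.0]]
ft_force: [0.1, 0.1, -2.1]
grip_width: 0.0434
```

servo_tool:
  commands:
    - {"travel": [0, 0, -0.03], "delta_rot": [0, 0, 0], "fingers": 255}
    - {"travel": [0, 0, -0.03], "delta_rot": [0, 0, 0], "fingers": 255}

```text
time_s: 10.75
position: [0.5263, -0.2625, 0.0873]
tool_rot: [[-0.823, 0.567, 0.002], [0.567, 0.823, -0.002], [-0.002, -0.001, -1.0]]
ft_force: [-0.2, 0.5, -2.3]
grip_width: 0.0436
```

servo_tool:
  commands:
    - {"travel": [0, 0, -0.03], "delta_rot": [0, 0, 0], "fingers": 255}

```text
time_s: 10.85
position: [0.5263, -0.2625, 0.0863]
tool_rot: [[-0.823, 0.567, 0.002], [0.567, 0.823, -0.002], [-0.002, -0.001, -1.0]]
ft_force: [-0.6, -0.6, -1.9]
grip_width: 0.0436
```

servo_tool:
  commands:
    - {"travel": [0, 0, -0.03], "delta_rot": [0, 0, 0], "fingers": 255}

```text
time_s: 10.95
position: [0.5263, -0.2625, 0.0853]
tool_rot: [[-0.823, 0.568, 0.002], [0.568, 0.823, -0.002], [-0.002, -0.001, -1.0]]
ft_force: [0.8, -0.3, -2.6]
grip_width: 0.0435
```

servo_tool:
  commands:
    - {"travel": [0, 0, -0.03], "delta_rot": [0, 0, 0], "fingers": 255}

```text
time_s: 11.05
position: [0.5263, -0.2625, 0.0843]
tool_rot: [[-0.823, 0.567, 0.002], [0.567, 0.823, -0.002], [-0.002, -0.001, -1.0]]
ft_force: [-0.8, -0.4, -2.2]
grip_width: 0.0433
```

servo_tool:
  commands:
    - {"travel": [0, 0, -0.02], "delta_rot": [0, 0, 0], "fingers": 255}

```text
time_s: 11.15
position: [0.5263, -0.2625, 0.0836]
tool_rot: [[-0.823, 0.567, 0.002], [0.567, 0.823, -0.002], [-0.002, -0.001, -1.0]]
ft_force: [-1.4, -0.3, -2.2]
grip_width: 0.0439
```

servo_tool:
  commands:
    - {"travel": [0, 0, -0.02], "delta_rot": [0, 0, 0], "fingers": 255}

```text
time_s: 11.25
position: [0.5264, -0.2625, 0.0832]
tool_rot: [[-0.823, 0.567, 0.002], [0.567, 0.823, -0.002], [-0.002, -0.001, -1.0]]
ft_force: [-0.5, 1.3, 3.6]
grip_width: 0.0432
```

servo_tool:
  commands:
    - {"travel": [0, 0, -0.02], "delta_rot": [0, 0, 0], "fingers": 255}

```text
time_s: 11.35
position: [0.5264, -0.2626, 0.0831]
tool_rot: [[-0.823, 0.567, 0.002], [0.567, 0.823, -0.002], [-0.003, -0.001, -1.0]]
ft_force: [-1.1, 1.6, 6.1]
grip_width: 0.0437
```

Contact came at TCP z 0.0832 (home was predicted at 0.0836), with about 8 N. It's home, so I'll release and look.

servo_tool:
  commands:
    - {"travel": [0, 0, 0.01], "delta_rot": [0, 0, 0], "fingers": 110}
    - {"travel": [0, 0, 0], "delta_rot": [0, 0, 0], "fingers": 80}
    - {"travel": [0, 0, 0], "delta_rot": [0, 0, 0], "fingers": 50}
    - {"travel": [0, 0, 0], "delta_rot": [0, 0, 0], "fingers": 30}
    - {"travel": [0, 0, 0], "delta_rot": [0, 0, 0], "fingers": 30}

```text
time_s: 11.85
position: [0.5268, -0.2629, 0.0838]
tool_rot: [[-0.823, 0.567, 0.003], [0.567, 0.823, -0.003], [-0.004, -0.001, -1.0]]
ft_force: [-0.0, 0.5, 0.4]
grip_width: 0.0753
```

```bash
python3 st.py .526 -.2625 .1
```

```text
[ 0.5268 -0.2629  0.0838] yaw 55.42500155071064 zax [ 0.0032 -0.0031 -1.    ] F [-0.0016  0.4521  0.4499] T [ 0.0315 -0.0108 -0.0016] w 0.07534362396900475
units [-0.0259  0.0126  0.5406]
```

servo_tool:
  commands:
    - {"travel": [0, 0, 0.1], "delta_rot": [0, 0, 0], "fingers": 30}
    - {"travel": [0, 0, 0.3], "delta_rot": [0, 0, 0], "fingers": 30}
    - {"travel": [0, 0, 0.6], "delta_rot": [0, 0, 0], "fingers": 30}
    - {"travel": [0, 0, 0.9], "delta_rot": [0, 0, 0], "fingers": 30}
    - {"travel": [0, 0, 0.9], "delta_rot": [0, 0, 0], "fingers": 30}
    - {"travel": [0, 0.5, 0.9], "delta_rot": [0, 0, 0], "fingers": 30}

```text
time_s: 12.45
position: [0.5252, -0.2478, 0.1976]
tool_rot: [[-0.822, 0.569, -0.002], [0.569, 0.822, 0.001], [0.002, -0.001, -1.0]]
ft_force: [-0.1, -0.5, -0.0]
grip_width: 0.0754
```

```bash
python3 st.py .49 .375 .2; python3 - <<'E'
from h import *
for n in("scene","top"):
    im=get_image(n); cv2.imwrite(f"pics/{n}4.png",cv2.cvtColor(im,cv2.COLOR_RGB2BGR))
crop("pics/scene4.png",165,90,285,200,5,"pics/e4.png")
crop("pics/top4.png",340,150,460,270,5,"pics/e5.png")
E
```

```text
[ 0.5252 -0.2478  0.1976] yaw 55.32823796151441 zax [-0.002   0.0006 -1.    ] F [-0.0967 -0.4858 -0.0391] T [-0.     -0.0203  0.0067] w 0.07543724640330629
units [-1.1722 20.7595  0.0794]
```

View pics/e4.png

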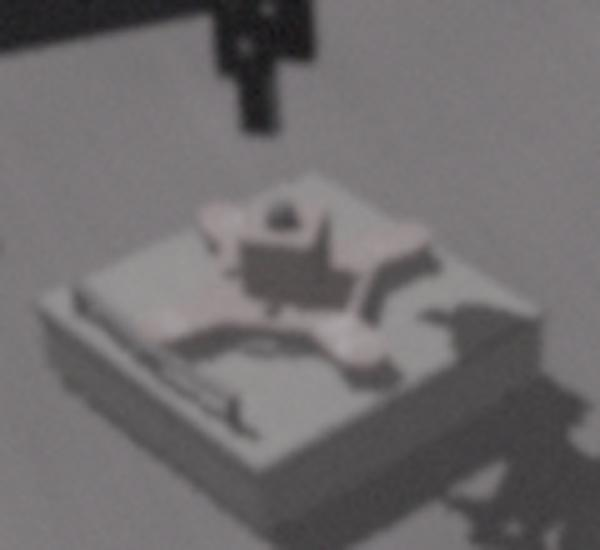

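View pics/e5.png

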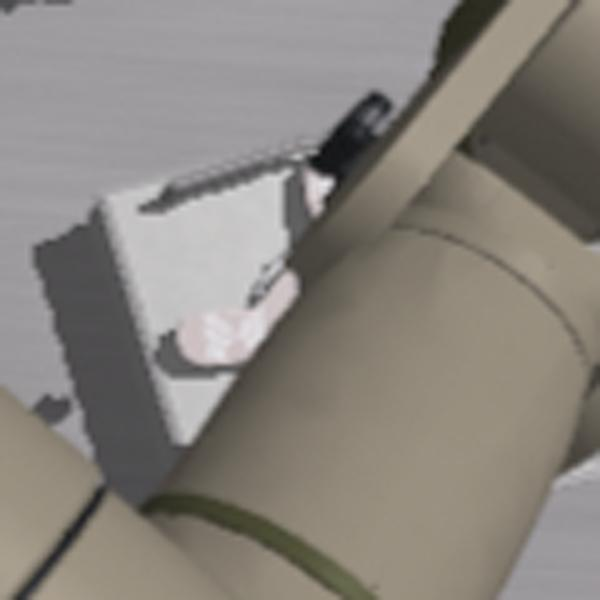

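The wheel looks level, at depth, with the shaft standing out of the hub at about (285,215) in the crop. Going to the cap.

servo_tool:
  commands:
    - {"travel": [0, 0.6, 0], "delta_rot": [0, 0, 0], "fingers": 0}
    - {"travel": [0, 1, 0], "delta_rot": [0, 0, 0], "fingers": 0}
    - {"travel": [0, 1, 0], "delta_rot": [0, 0, 0], "fingers": 0}
    - {"travel": [0, 1, 0], "delta_rot": [0, 0, 0], "fingers": 0}
    - {"travel": [0, 1, 0], "delta_rot": [0, 0, 0], "fingers": 0}
    - {"travel": [0, 1, 0], "delta_rot": [0, 0, 0], "fingers": 0}
    - {"travel": [0, 1, 0], "delta_rot": [0, 0, 0], "fingers": 0}
    - {"travel": [0, 1, 0], "delta_rot": [0, 0, 0], "fingers": 0}

```text
time_s: 13.35
position: [0.5223, -0.0076, 0.198]
tool_rot: [[-0.821, 0.57, -0.002], [0.57, 0.821, -0.0], [0.001, -0.001, -1.0]]
ft_force: [-0.6, 0.5, 0.5]
grip_width: 0.0854
```

servo_tool:
  commands:
    - {"travel": [-0.1, 1, 0], "delta_rot": [0, 0, 0], "fingers": 0}
    - {"travel": [-0.1, 1, 0], "delta_rot": [0, 0, 0], "fingers": 0}
    - {"travel": [-0.1, 1, 0], "delta_rot": [0, 0, 0], "fingers": 0}
    - {"travel": [-0.1, 1, 0], "delta_rot": [0, 0, 0], "fingers": 0}
    - {"travel": [-0.1, 1, 0], "delta_rot": [0, 0, 0], "fingers": 0}
    - {"travel": [-0.1, 1, 0], "delta_rot": [0, 0, 0], "fingers": 0}

```text
time_s: 13.95
position: [0.4982, 0.1837, 0.195]
tool_rot: [[-0.822, 0.569, -0.009], [0.569, 0.822, 0.001], [0.008, -0.005, -1.0]]
ft_force: [0.6, 0.1, -0.2]
grip_width: 0.0853
```

```bash
python3 st.py .4895 .3754 .12
```

```text
[0.4982 0.1837 0.195 ] yaw 55.317035348988085 zax [-0.0094  0.0006 -1.    ] F [ 0.6336  0.1146 -0.2024] T [ 0.0178  0.013  -0.    ] w 0.08531927103428676
units [-0.2885  6.3895 -2.4989]
```

servo_tool:
  commands:
    - {"travel": [0, 1, -0.2], "delta_rot": [0, 0, 0], "fingers": 0}
    - {"travel": [0, 1, -0.3], "delta_rot": [0, 0, 0], "fingers": 0}
    - {"travel": [0, 1, -0.3], "delta_rot": [0, 0, 0], "fingers": 0}
    - {"travel": [0, 1, -0.3], "delta_rot": [0, 0, 0], "fingers": 0}
    - {"travel": [0, 1, -0.3], "delta_rot": [0, -0.05, 0], "fingers": 0}
    - {"travel": [0, 0.8, -0.3], "delta_rot": [0, 0, 0], "fingers": 0}
    - {"travel": [0, 0, 0], "delta_rot": [0, 0, 0], "fingers": 0}
    - {"travel": [0, 0, 0], "delta_rot": [0, 0, 0], "fingers": 0}

```text
time_s: 14.75
position: [0.4885, 0.3711, 0.1377]
tool_rot: [[-0.826, 0.563, -0.013], [0.563, 0.826, -0.002], [0.01, -0.009, -1.0]]
ft_force: [-0.1, 0.2, 0.2]
grip_width: 0.0855
```

```bash
python3 st.py .4895 .3754 .025;python3 - <<'E'
from h import *
for n in("scene","top"):
    im=get_image(n); cv2.imwrite(f"pics/{n}5.png",cv2.cvtColor(im,cv2.COLOR_RGB2BGR))
crop("pics/scene5.png",165,90,285,200,5,"pics/e4.png")
crop("pics/top5.png",340,150,460,270,5,"pics/e5.png")
crop("pics/scene5.png",270,230,420,350,5,"pics/e6.png")
E
```

```text
[0.4885 0.3711 0.1377] yaw 55.72105140169688 zax [-0.0132 -0.0022 -0.9999] F [-0.0905  0.2011  0.1549] T [-0.013  -0.0123  0.0083] w 0.08545369303065606
units [ 0.0325  0.1446 -3.7581]
```

View pics/e4.png

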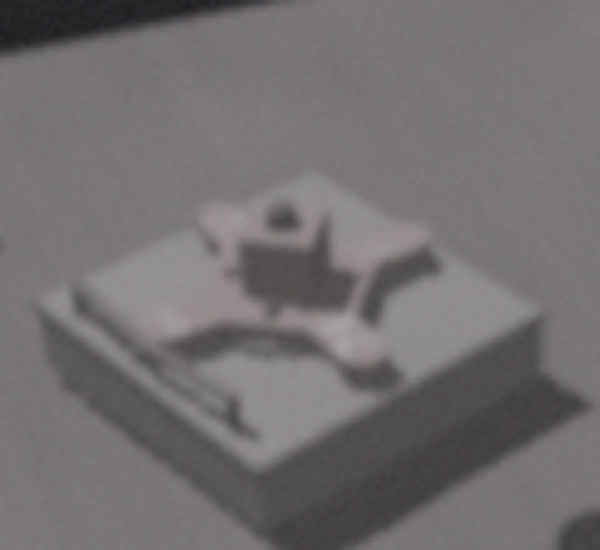

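View pics/e5.png

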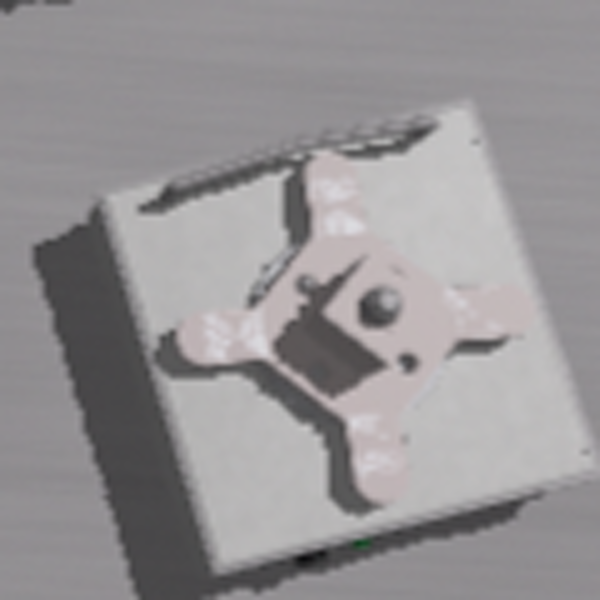

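View pics/e6.png

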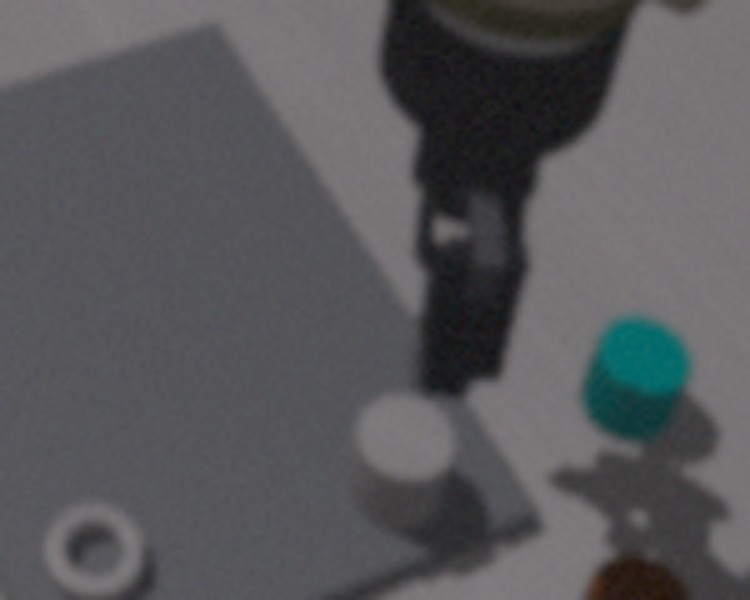

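The top view shows the wheel seated level. The grey pin is visible in its hole at crop (310,285) and the shaft is out of the hub at (380,305). Descending on the cap.

servo_tool:
  commands:
    - {"travel": [0.03, 0.14, -0.6], "delta_rot": [0, -0.1, 0], "fingers": 0}
    - {"travel": [0, 0, -0.6], "delta_rot": [0, 0, 0], "fingers": 0}
    - {"travel": [0, 0, -0.6], "delta_rot": [0, 0, 0], "fingers": 0}
    - {"travel": [0, 0, -0.3], "delta_rot": [0, 0, 0], "fingers": 0}
    - {"travel": [0, 0, 0], "delta_rot": [0, 0, 0], "fingers": 0}

```text
time_s: 15.35
position: [0.4916, 0.3708, 0.0766]
tool_rot: [[-0.822, 0.569, 0.003], [0.569, 0.822, -0.0], [-0.002, 0.001, -1.0]]
ft_force: [0.3, -0.5, 0.4]
grip_width: 0.0857
```

```bash
python3 st.py .4895 .3754 .019
```

```text
[0.4916 0.3708 0.0766] yaw 55.317881474503686 zax [ 0.0027 -0.0002 -1.    ] F [ 0.3359 -0.5297  0.4077] T [0.0554 0.0063 0.0169] w 0.08567241985702292
units [-0.0685  0.1546 -1.9193]
```

servo_tool:
  commands:
    - {"travel": [-0.07, 0.15, 0], "delta_rot": [0, 0, 0], "fingers": 0}
    - {"travel": [0, 0, -0.4], "delta_rot": [0, 0, 0], "fingers": 0}
    - {"travel": [0, 0, -0.4], "delta_rot": [0, 0, 0], "fingers": 0}
    - {"travel": [0, 0, -0.4], "delta_rot": [0, 0, 0], "fingers": 0}
    - {"travel": [0, 0, -0.3], "delta_rot": [0, 0, 0], "fingers": 0}
    - {"travel": [0, 0, 0], "delta_rot": [0, 0, 0], "fingers": 0}

```text
time_s: 15.95
position: [0.4901, 0.3753, 0.0299]
tool_rot: [[-0.822, 0.57, 0.006], [0.57, 0.822, 0.001], [-0.004, 0.004, -1.0]]
ft_force: [0.2, 0.1, 0.8]
grip_width: 0.0853
```

```bash
python3 st.py .4895 .3754 .019
```

```text
[0.4901 0.3753 0.0299] yaw 55.26322636996768 zax [ 0.0056  0.0011 -1.    ] F [0.2096 0.0675 0.7643] T [-0.0521 -0.0652 -0.0057] w 0.08525537977611185
units [-0.0207  0.002  -0.3633]
```

servo_tool:
  commands:
    - {"travel": [-0.02, 0, -0.15], "delta_rot": [0, 0.05, 0], "fingers": 0}
    - {"travel": [0, 0, -0.15], "delta_rot": [0, 0, 0], "fingers": 0}
    - {"travel": [0, 0, 0], "delta_rot": [0, 0, 0], "fingers": 60}
    - {"travel": [0, 0, 0], "delta_rot": [0, 0, 0], "fingers": 90}

```text
time_s: 16.35
position: [0.4898, 0.3755, 0.0203]
tool_rot: [[-0.822, 0.57, 0.0], [0.57, 0.822, 0.001], [0.001, 0.001, -1.0]]
ft_force: [0.5, 0.5, -0.5]
grip_width: 0.0597
```

```bash
python3 st.py .4895 .3754 .019
```

```text
[0.4898 0.3755 0.0203] yaw 55.258595728057095 zax [ 0.0004  0.0014 -1.    ] F [ 0.514   0.4633 -0.4717] T [-0.0535 -0.0189  0.0448] w 0.059679045995209505
units [-0.0103 -0.0027 -0.0433]
```

servo_tool:
  commands:
    - {"travel": [0, 0, -0.03], "delta_rot": [0, 0, 0], "fingers": 120}
    - {"travel": [0, 0, 0], "delta_rot": [0, 0, 0], "fingers": 150}
    - {"travel": [0, 0, 0], "delta_rot": [0, 0, 0], "fingers": 255}
    - {"travel": [0, 0, 0], "delta_rot": [0, 0, 0], "fingers": 255}
    - {"travel": [0, 0, 0], "delta_rot": [0, 0, 0], "fingers": 255}
    - {"travel": [0, 0, 0], "delta_rot": [0, 0, 0], "fingers": 255}
  squeeze: 40

```text
time_s: 16.95
position: [0.4899, 0.3756, 0.0198]
tool_rot: [[-0.822, 0.57, 0.001], [0.57, 0.822, 0.002], [0.0, 0.002, -1.0]]
ft_force: [-0.2, -0.3, -0.3]
grip_width: 0.039
```

```bash
python3 st.py .4895 .3754 .019
```

```text
[0.4899 0.3756 0.0198] yaw 55.263944256726035 zax [ 0.0011  0.0017 -1.    ] F [-0.1984 -0.3364 -0.343 ] T [0.0056 0.0052 0.027 ] w 0.038966028562961004
units [-0.013  -0.0055 -0.0275]
```

servo_tool:
  commands:
    - {"travel": [0, 0, 0.3], "delta_rot": [0, 0, 0], "fingers": 255}
    - {"travel": [0, 0, 0.8], "delta_rot": [0, 0, 0], "fingers": 255}
    - {"travel": [0, 0, 1], "delta_rot": [0, 0, 0], "fingers": 255}
    - {"travel": [0, 0, 1], "delta_rot": [0, 0, 0], "fingers": 255}
    - {"travel": [0, 0, 1], "delta_rot": [0, 0, 0], "fingers": 255}
    - {"travel": [0, 0, 1], "delta_rot": [0, 0, 0], "fingers": 255}
    - {"travel": [0, -0.3, 0.8], "delta_rot": [0, 0, 0], "fingers": 255}
    - {"travel": [0, -0.7, 0.4], "delta_rot": [0, 0, 0], "fingers": 255}

```text
time_s: 17.75
position: [0.487, 0.3452, 0.2182]
tool_rot: [[-0.823, 0.568, -0.002], [0.568, 0.823, 0.001], [0.002, -0.001, -1.0]]
ft_force: [-0.4, -0.0, -0.9]
grip_width: 0.039
```

servo_tool:
  commands:
    - {"travel": [0, -1, 0], "delta_rot": [0, 0, 0], "fingers": 255}
    - {"travel": [0, -1, 0], "delta_rot": [0, 0, 0], "fingers": 255}
    - {"travel": [0, -1, 0], "delta_rot": [0, 0, 0], "fingers": 255}
    - {"travel": [0, -1, 0], "delta_rot": [0, 0, 0], "fingers": 255}
    - {"travel": [0, -1, 0], "delta_rot": [0, 0, 0], "fingers": 255}
    - {"travel": [0, -1, 0], "delta_rot": [0, 0, 0], "fingers": 255}
    - {"travel": [0, -1, 0], "delta_rot": [0, 0, 0], "fingers": 255}
    - {"travel": [0, -1, 0], "delta_rot": [0, 0, 0], "fingers": 255}

```text
time_s: 18.55
position: [0.4848, 0.0978, 0.2267]
tool_rot: [[-0.825, 0.564, 0.009], [0.564, 0.825, 0.003], [-0.005, 0.008, -1.0]]
ft_force: [1.0, 0.2, -1.3]
grip_width: 0.039
```

```bash
python3 st.py .5264 -.2625 .2
```

```text
[0.4848 0.0978 0.2267] yaw 55.634441134840614 zax [ 0.0088  0.0032 -1.    ] F [ 1.0026  0.2178 -1.3362] T [-0.0257  0.014   0.0315] w 0.03899167904672763
units [  1.3861 -12.0088  -0.8903]
```

servo_tool:
  commands:
    - {"travel": [0.15, -1, 0], "delta_rot": [0, 0, 0], "fingers": 255}
    - {"travel": [0.15, -1, 0], "delta_rot": [0, 0, 0], "fingers": 255}
    - {"travel": [0.15, -1, 0], "delta_rot": [0, 0, 0], "fingers": 255}
    - {"travel": [0.15, -1, 0], "delta_rot": [0, 0, 0], "fingers": 255}
    - {"travel": [0.15, -1, 0], "delta_rot": [0, 0, 0], "fingers": 255}
    - {"travel": [0.15, -1, 0], "delta_rot": [0, 0, 0], "fingers": 255}
    - {"travel": [0.15, -1, 0], "delta_rot": [0, 0, 0], "fingers": 255}
    - {"travel": [0.15, -1, 0], "delta_rot": [0, 0, 0], "fingers": 255}

```text
time_s: 19.35
position: [0.5188, -0.1519, 0.2329]
tool_rot: [[-0.825, 0.564, 0.014], [0.565, 0.825, 0.002], [-0.011, 0.009, -1.0]]
ft_force: [0.4, 0.6, -1.9]
grip_width: 0.0392
```

```bash
python3 st.py .5264 -.2625 .2
```

```text
[ 0.5188 -0.1519  0.2329] yaw 55.63294654656845 zax [ 0.0141  0.0018 -0.9999] F [ 0.3586  0.5581 -1.9206] T [-0.0645  0.0042 -0.0255] w 0.039237227753888854
units [ 0.2536 -3.6851 -1.095 ]
```

servo_tool:
  commands:
    - {"travel": [0.05, -1, -0.1], "delta_rot": [0, 0.06, 0], "fingers": 255}
    - {"travel": [0.05, -0.9, -0.1], "delta_rot": [0, 0.06, 0], "fingers": 255}
    - {"travel": [0.05, -0.8, -0.1], "delta_rot": [0, 0, 0], "fingers": 255}
    - {"travel": [0, -0.5, -0.1], "delta_rot": [0, 0, 0], "fingers": 255}
    - {"travel": [0, 0, 0], "delta_rot": [0, 0, 0], "fingers": 255}
    - {"travel": [0, 0, 0], "delta_rot": [0, 0, 0], "fingers": 255}

```text
time_s: 19.95
position: [0.5222, -0.2543, 0.2232]
tool_rot: [[-0.823, 0.568, 0.003], [0.568, 0.823, 0.001], [-0.002, 0.002, -1.0]]
ft_force: [0.2, 0.8, -1.4]
grip_width: 0.0387
```

```bash
python3 st.py .5264 -.2625 .16
```

```text
[ 0.5222 -0.2543  0.2232] yaw 55.40128519115402 zax [ 0.0029  0.0006 -1.    ] F [ 0.1904  0.8342 -1.3962] T [ 0.0216 -0.0179 -0.0371] w 0.03870817055351882
units [ 0.1405 -0.2737 -2.1054]
```

servo_tool:
  commands:
    - {"travel": [0.14, -0.27, -0.4], "delta_rot": [0, 0, 0], "fingers": 255}
    - {"travel": [0, 0, -0.5], "delta_rot": [0, 0, 0], "fingers": 255}
    - {"travel": [0, 0, -0.5], "delta_rot": [0, 0, 0], "fingers": 255}
    - {"travel": [0, 0, -0.5], "delta_rot": [0, 0, 0], "fingers": 255}
    - {"travel": [0, 0, 0], "delta_rot": [0, 0, 0], "fingers": 255}
    - {"travel": [0, 0, 0], "delta_rot": [0, 0, 0], "fingers": 255}

```text
time_s: 20.55
position: [0.5279, -0.2585, 0.1631]
tool_rot: [[-0.827, 0.563, 0.004], [0.563, 0.827, 0.001], [-0.002, 0.003, -1.0]]
ft_force: [-0.0, -0.1, -1.9]
grip_width: 0.0387
```

```bash
python3 st.py .5264 -.2625 .16; python3 - <<'E'
from h import *
for n in("scene",):
    im=get_image(n); cv2.imwrite(f"pics/{n}6.png",cv2.cvtColor(im,cv2.COLOR_RGB2BGR))
crop("pics/scene6.png",185,80,265,160,7,"pics/e7.png")
E
```

```text
[ 0.5279 -0.2585  0.1631] yaw 55.74550526982175 zax [ 0.0036  0.001  -1.    ] F [-0.0418 -0.0624 -1.9418] T [ 0.0109  0.0066 -0.0147] w 0.03874782251690702
units [-0.0502 -0.133  -0.1024]
```

View pics/e7.png

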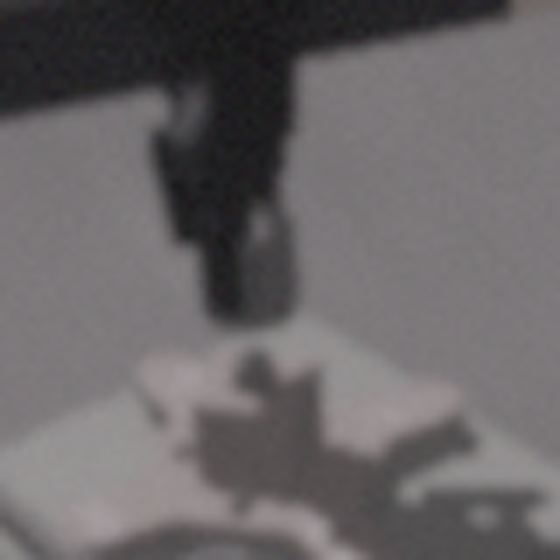

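The cap hangs upright just over the shaft tip at crop (258,365). I'll centre it and lower slowly.

servo_tool:
  commands:
    - {"travel": [-0.05, -0.13, 0], "delta_rot": [0, 0.03, 0], "fingers": 255}
    - {"travel": [0, 0, -0.1], "delta_rot": [0, 0, 0], "fingers": 255}
    - {"travel": [0, 0, -0.1], "delta_rot": [0, 0, 0], "fingers": 255}
    - {"travel": [0, 0, -0.1], "delta_rot": [0, 0, 0], "fingers": 255}
    - {"travel": [0, 0, -0.1], "delta_rot": [0, 0, 0], "fingers": 255}
    - {"travel": [0, 0, -0.1], "delta_rot": [0, 0, 0], "fingers": 255}

```text
time_s: 21.2
position: [0.527, -0.2631, 0.1492]
tool_rot: [[-0.827, 0.563, 0.004], [0.563, 0.827, -0.002], [-0.004, 0.001, -1.0]]
ft_force: [-0.2, -0.3, -2.1]
grip_width: 0.0394
```

```bash
python3 st.py .5264 -.2625 .1398
```

```text
[ 0.527  -0.2631  0.1492] yaw 55.75894449567734 zax [ 0.0036 -0.0016 -1.    ] F [-0.2225 -0.3241 -2.1302] T [ 0.0564 -0.0042  0.0765] w 0.03938606302656509
units [-0.0204  0.021  -0.313 ]
```

servo_tool:
  commands:
    - {"travel": [-0.02, 0.02, -0.06], "delta_rot": [0, 0, 0], "fingers": 255}
    - {"travel": [0, 0, -0.06], "delta_rot": [0, 0, 0], "fingers": 255}
    - {"travel": [0, 0, -0.06], "delta_rot": [0, 0, 0], "fingers": 255}
    - {"travel": [0, 0, -0.06], "delta_rot": [0, 0, 0], "fingers": 255}

```text
time_s: 21.6
position: [0.5263, -0.2623, 0.141]
tool_rot: [[-0.827, 0.563, 0.003], [0.563, 0.827, -0.001], [-0.003, 0.001, -1.0]]
ft_force: [0.4, 0.0, -0.7]
grip_width: 0.0387
```

servo_tool:
  commands:
    - {"travel": [0, 0, -0.04], "delta_rot": [0, 0, 0], "fingers": 255}

```text
time_s: 21.7
position: [0.5263, -0.2623, 0.1397]
tool_rot: [[-0.827, 0.563, 0.003], [0.563, 0.827, -0.001], [-0.003, 0.001, -1.0]]
ft_force: [-0.0, 0.2, -1.3]
grip_width: 0.0389
```

servo_tool:
  commands:
    - {"travel": [0, 0, -0.03], "delta_rot": [0, 0, 0], "fingers": 255}

```text
time_s: 21.8
position: [0.5263, -0.2623, 0.1387]
tool_rot: [[-0.827, 0.563, 0.003], [0.563, 0.827, -0.001], [-0.003, 0.001, -1.0]]
ft_force: [0.1, 0.2, -0.7]
grip_width: 0.039
```

servo_tool:
  commands:
    - {"travel": [0, 0, -0.03], "delta_rot": [0, 0, 0], "fingers": 255}

```text
time_s: 21.9
position: [0.5263, -0.2624, 0.1377]
tool_rot: [[-0.827, 0.563, 0.003], [0.563, 0.827, -0.001], [-0.003, 0.001, -1.0]]
ft_force: [0.1, 0.4, -1.6]
grip_width: 0.0391
```

servo_tool:
  commands:
    - {"travel": [0, 0, -0.03], "delta_rot": [0, 0, 0], "fingers": 255}

```text
time_s: 22.0
position: [0.5263, -0.2624, 0.1368]
tool_rot: [[-0.827, 0.563, 0.003], [0.563, 0.827, -0.001], [-0.004, 0.001, -1.0]]
ft_force: [0.5, 0.2, -1.0]
grip_width: 0.0389
```

servo_tool:
  commands:
    - {"travel": [0, 0, -0.03], "delta_rot": [0, 0, 0], "fingers": 255}

```text
time_s: 22.1
position: [0.5264, -0.2624, 0.1359]
tool_rot: [[-0.827, 0.563, 0.003], [0.563, 0.827, -0.001], [-0.004, 0.001, -1.0]]
ft_force: [0.3, 0.0, -2.0]
grip_width: 0.0387
```

servo_tool:
  commands:
    - {"travel": [0, 0, -0.03], "delta_rot": [0, 0, 0], "fingers": 255}
    - {"travel": [0, 0, -0.03], "delta_rot": [0, 0, 0], "fingers": 255}

```text
time_s: 22.3
position: [0.5265, -0.2624, 0.134]
tool_rot: [[-0.827, 0.563, 0.004], [0.563, 0.827, -0.002], [-0.004, 0.001, -1.0]]
ft_force: [0.5, 0.9, -0.7]
grip_width: 0.039
```

servo_tool:
  commands:
    - {"travel": [0, 0, -0.03], "delta_rot": [0, 0, 0], "fingers": 255}
    - {"travel": [0, 0, -0.03], "delta_rot": [0, 0, 0], "fingers": 255}

```text
time_s: 22.5
position: [0.5266, -0.2625, 0.1322]
tool_rot: [[-0.827, 0.563, 0.004], [0.563, 0.827, -0.002], [-0.004, 0.001, -1.0]]
ft_force: [-0.1, -0.6, -1.1]
grip_width: 0.0389
```

servo_tool:
  commands:
    - {"travel": [0, 0, -0.03], "delta_rot": [0, 0, 0], "fingers": 255}
    - {"travel": [0, 0, -0.03], "delta_rot": [0, 0, 0], "fingers": 255}

```text
time_s: 22.7
position: [0.5266, -0.2625, 0.1303]
tool_rot: [[-0.827, 0.563, 0.004], [0.563, 0.827, -0.002], [-0.005, 0.001, -1.0]]
ft_force: [-0.3, -0.4, -2.0]
grip_width: 0.039
```

servo_tool:
  commands:
    - {"travel": [0, 0, -0.03], "delta_rot": [0, 0, 0], "fingers": 255}
    - {"travel": [0, 0, -0.03], "delta_rot": [0, 0, 0], "fingers": 255}

```text
time_s: 22.9
position: [0.5266, -0.2625, 0.1283]
tool_rot: [[-0.827, 0.563, 0.004], [0.563, 0.827, -0.002], [-0.005, 0.001, -1.0]]
ft_force: [-0.1, 0.5, -1.0]
grip_width: 0.0389
```

servo_tool:
  commands:
    - {"travel": [0, 0, -0.03], "delta_rot": [0, 0, 0], "fingers": 255}

```text
time_s: 23.0
position: [0.5266, -0.2625, 0.1273]
tool_rot: [[-0.827, 0.563, 0.004], [0.563, 0.827, -0.002], [-0.005, 0.001, -1.0]]
ft_force: [0.5, 0.2, -0.8]
grip_width: 0.0389
```

servo_tool:
  commands:
    - {"travel": [0, 0, -0.03], "delta_rot": [0, 0, 0], "fingers": 255}

```text
time_s: 23.1
position: [0.5267, -0.2625, 0.1263]
tool_rot: [[-0.827, 0.563, 0.004], [0.563, 0.827, -0.002], [-0.005, 0.001, -1.0]]
ft_force: [0.3, -1.3, -1.6]
grip_width: 0.0388
```

servo_tool:
  commands:
    - {"travel": [0, 0, -0.02], "delta_rot": [0, 0, 0], "fingers": 255}

```text
time_s: 23.2
position: [0.5267, -0.2626, 0.1256]
tool_rot: [[-0.827, 0.563, 0.004], [0.563, 0.827, -0.002], [-0.005, 0.001, -1.0]]
ft_force: [0.9, 0.7, -0.2]
grip_width: 0.0389
```

servo_tool:
  commands:
    - {"travel": [0, 0, -0.02], "delta_rot": [0, 0, 0], "fingers": 255}

```text
time_s: 23.3
position: [0.5268, -0.2626, 0.1254]
tool_rot: [[-0.827, 0.563, 0.005], [0.563, 0.827, -0.002], [-0.005, 0.001, -1.0]]
ft_force: [-0.5, 0.9, 5.5]
grip_width: 0.039
```

Contact came at TCP z 0.1254 (seat predicted at 0.1258) with about 7 N. Releasing.

servo_tool:
  commands:
    - {"travel": [0, 0, 0], "delta_rot": [0, 0, 0], "fingers": 120}
    - {"travel": [0, 0, 0], "delta_rot": [0, 0, 0], "fingers": 90}
    - {"travel": [0, 0, 0], "delta_rot": [0, 0, 0], "fingers": 50}
    - {"travel": [0, 0, 0], "delta_rot": [0, 0, 0], "fingers": 30}
    - {"travel": [0, 0, 0], "delta_rot": [0, 0, 0], "fingers": 30}

```text
time_s: 23.8
position: [0.5268, -0.2627, 0.1257]
tool_rot: [[-0.827, 0.563, 0.005], [0.563, 0.827, -0.003], [-0.006, 0.001, -1.0]]
ft_force: [0.1, -0.6, 0.0]
grip_width: 0.0751
```

servo_tool:
  commands:
    - {"travel": [0, 0, 0.1], "delta_rot": [0, 0, 0], "fingers": 30}
    - {"travel": [0, 0, 0.3], "delta_rot": [0, 0, 0], "fingers": 30}
    - {"travel": [0, 0, 0.6], "delta_rot": [0, 0, 0], "fingers": 30}
    - {"travel": [0, 0, 0.8], "delta_rot": [0, 0, 0], "fingers": 30}
    - {"travel": [0, 0, 0.8], "delta_rot": [0, 0, 0], "fingers": 30}
    - {"travel": [0, 0.6, 0.4], "delta_rot": [0, 0, 0], "fingers": 30}
    - {"travel": [0, 1, 0], "delta_rot": [0, 0, 0], "fingers": 30}
    - {"travel": [0, 1, 0], "delta_rot": [0, 0, 0], "fingers": 30}

```text
time_s: 24.6
position: [0.5261, -0.1836, 0.2223]
tool_rot: [[-0.824, 0.566, 0.007], [0.566, 0.824, -0.004], [-0.008, 0.001, -1.0]]
ft_force: [-0.4, 0.1, -0.4]
grip_width: 0.0751
```

servo_tool:
  commands:
    - {"travel": [0, 1, 0], "delta_rot": [0, 0, 0], "fingers": 30}
    - {"travel": [0, 1, 0], "delta_rot": [0, 0, 0], "fingers": 30}
    - {"travel": [0, 1, 0], "delta_rot": [0, 0, 0], "fingers": 30}
    - {"travel": [0, 1, 0], "delta_rot": [0, 0, 0], "fingers": 30}
    - {"travel": [0, 1, 0], "delta_rot": [0, 0, 0], "fingers": 30}
    - {"travel": [0, 1, 0], "delta_rot": [0, 0, 0], "fingers": 30}
    - {"travel": [0, 0.4, 0], "delta_rot": [0, 0, 0], "fingers": 30}
    - {"travel": [0, 0, 0], "delta_rot": [0, 0, 0], "fingers": 30}

```text
time_s: 25.4
position: [0.5212, 0.0262, 0.2249]
tool_rot: [[-0.828, 0.561, 0.007], [0.561, 0.828, -0.002], [-0.007, 0.003, -1.0]]
ft_force: [0.3, -0.1, 0.4]
grip_width: 0.0752
```

```bash
python3 st.py; python3 - <<'E'
from h import *
for n in("scene","top"):
    im=get_image(n); cv2.imwrite(f"pics/{n}7.png",cv2.cvtColor(im,cv2.COLOR_RGB2BGR))
a=cv2.imread("pics/scene7.png")[100:190,175:265];b=cv2.imread("pics/top7.png")[165:265,350:450]
cv2.imwrite("pics/f1.png",np.hstack([cv2.resize(x,(400,400),interpolation=cv2.INTER_CUBIC) for x in(a,b)]))
E
```

```text
[0.5212 0.0262 0.2249] yaw 55.876516291888755 zax [ 0.0072 -0.0017 -1.    ] F [ 0.2628 -0.1232  0.3539] T [-0.0371  0.0188 -0.0091] w 0.0751937949465754
```

View pics/f1.png

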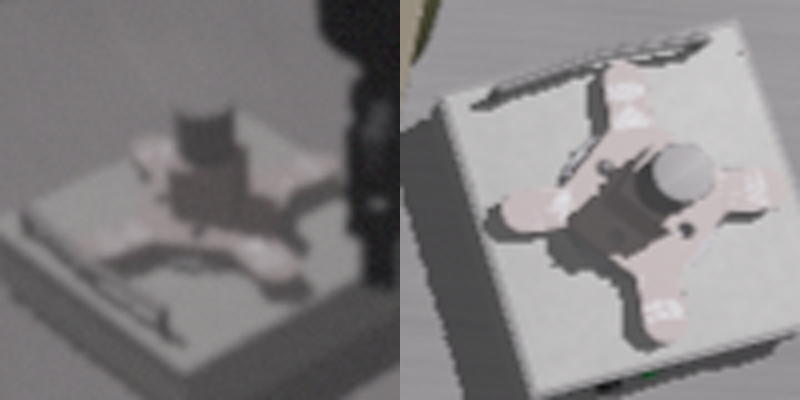

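View pics/scene7.png

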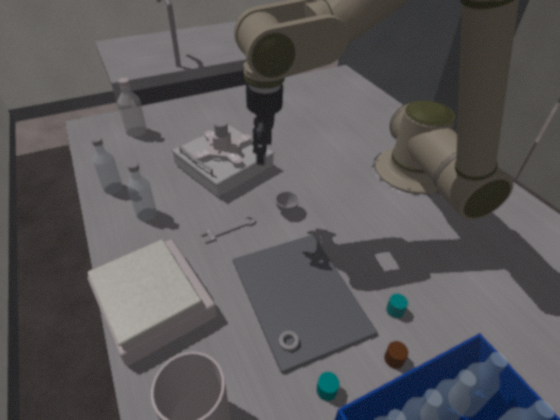

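The cap sits squarely on the hub, and the bowl, spanner and ring have not moved. One numeric check of the cap top, then I'll hand in.

```bash
python3 - <<'E'
from h import *
t=(350+282.5/4-.5,165+174.5/4-.5); s=(175+205.5*.225-.5,100+110*.225-.5)
print(onz("top",*t,.158),onz("scene",*s,.158),tri(s,t)); print(observe()["time_s"])
E
```

```text
[ 0.525  -0.2603  0.158 ] [ 0.5264 -0.2546  0.158 ] (array([ 0.5252, -0.2609,  0.1545]), [np.float64(0.0007921079463456351), np.float64(0.00079210794634571)])
25.5
```

```bash
python3 -c "
from rig import close_job
print(close_job())"
```

```text
the job is handed in; nothing more can be done
None
```

The star wheel is home on the drive disc and the steel cap sits over the shaft on its hub. Both are let go and the job is handed in, at about 25.5 s of the 72 s allowed.

- **Wheel:** I turned it about 26° in the air to match the pin angle seen in the cameras. It went down over the shaft and pin without needing to be turned on the pin. It met the studs at tool height 0.0832 m (0.0836 m expected), with about 8 N of contact force. The top view then showed it level, with the pin in a hole and the shaft standing out of the hub.
- **Cap:** it met the hub at tool height 0.1254 m (0.1258 m expected), with about 7 N. Both cameras show it upright on the hub.
- **Bystanders:** the bowl, spanner and spare ring look unmoved in the last scene picture; I did not measure them.

**One check disagreed slightly.** Measuring the cap's top from both cameras gave (0.525, -0.261, 0.1545) m, about 3.5 mm below the 0.158 m expected. The scene picture was blurred, and viewed alone it put the cap about 8 mm from the shaft axis, while the top view put it within 2 mm. I trusted the contact height and the top view and did not repeat the measurement.

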